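# Put the icing smoothers away in the lift-up cupboard

## Task

Raise the clear lift-up door of the small cupboard until its stay locks and holds it up by itself, then put away every icing smoother from the counter: slide each one flat along the cupboard floor, leading edge first, under a sprung clip of its own (any clip; let the plate's edge lift the clip, don't lift it by hand) until it meets the black stop rail. Then press the red release to unlock the stay, let the door sink, and push it fully shut; leave the bottle, bowl and cup alone.

Things in the scene. Friction and masses are not known exactly. Their poses are not given: they have to be found in the camera images.
- cupboard: Small fixed cupboard, purple sides, clear roof and back, clear sloping lift-up front facing the robot. Origin on the counter below the middle of the door's hinge line; x into the cupboard, y left, z up. Floor 12 mm up, x -150 to 90 mm, 300 mm wide inside. 10 mm side frames slope from x -145, z 40 to x 0, z 165 mm. Roof at z 165 from x 12 mm back. Black stop rail 12 mm high, front face at x 12.
- door (a joint): Door angle, rad: 0 shut (sloping 39 degrees, free edge low towards the robot), grows as it is raised; hard stop 1.92. Raised past about 1.85 the stay snaps in; let go, it rests locked at about 1.77. Unlocked it does not stay up: damped, it sinks in some 4 s and rests ajar at 0.1 to 0.4; pushed shut from there (a few N) it stays shut. Raising takes up to about 9 N at the handle.
- door_hinge (a point): Middle of the hinge line, 165 mm above the counter; axes as the cupboard's, y along the hinge.
- door_handle (a point): Centre of the door's steel handle bar: round, 10 mm thick, 120 mm long along y, 175 mm down the door from the hinge, its centre 40 mm off the door's outer face, on end posts. Axes turn with the door (the cupboard's when shut). Shut, it is 164 mm in front of and 76 mm below the hinge line, the face looking up and 39 degrees towards the robot; locked, about 42 mm in front and 176 mm above.
- door_face (a point): Point on the door's outer face, mid-width, 110 mm down the door from the hinge line: a good place to push it shut (the door ends 195 mm from the hinge, is 280 mm wide and 8 mm thick). Turns with the door.
- release (a joint): Travel of the sprung red stay release in m: 0 up, grows as it is pressed straight down, hard stop at 0.014. Needs about 4 N to start and about 9 N fully down. About 8 mm or more frees the locked door, which then starts to sink at once; hold it down about half a second. It springs back up when let go.
- release_top (a point): Centre of the top face of the red release pad (40 mm in x, 44 mm in y) on the purple housing at the cupboard's -y side (right, seen from the robot): 14 mm before the hinge line, 222 mm right of the cupboard's middle, 82 mm outside the door's edge; 223 mm above the counter when up. It moves with the release.
- lane0 (a point): Point on the cupboard floor under the nose (lowest line) of clip 0, at x -30, y -90 mm in the cupboard's frame; axes as the cupboard's. Stop rail 42 mm further in (+x). The clip's nose rests about 2 mm over the floor, its orange lip, 36 mm wide, slopes up towards the robot to 12 mm over the floor, 23 mm in front of the nose.
- lane1 (a point): Point on the cupboard floor under the nose (lowest line) of clip 1, at x -30, y 0 mm in the cupboard's frame; axes as the cupboard's. Stop rail 42 mm further in (+x). The clip's nose rests about 2 mm over the floor, its orange lip, 36 mm wide, slopes up towards the robot to 12 mm over the floor, 23 mm in front of the nose.
- lane2 (a point): Point on the cupboard floor under the nose (lowest line) of clip 2, at x -30, y 90 mm in the cupboard's frame; axes as the cupboard's. Stop rail 42 mm further in (+x). The clip's nose rests about 2 mm over the floor, its orange lip, 36 mm wide, slopes up towards the robot to 12 mm over the floor, 23 mm in front of the nose.
- clip0 (a joint): Angle of sprung clip 0 in rad: 0 down and empty, about 0.02 to 0.05 when it rests on a smoother's plate. Pushing a plate under it takes about 3 to 10 N.
- clip1 (a joint): Angle of sprung clip 1 in rad: 0 down and empty, about 0.02 to 0.05 when it rests on a smoother's plate. Pushing a plate under it takes about 3 to 10 N.
- clip2 (a joint): Angle of sprung clip 2 in rad: 0 down and empty, about 0.02 to 0.05 when it rests on a smoother's plate. Pushing a plate under it takes about 3 to 10 N.
- grip0 (a point): Centre of the upright red handle of icing smoother 0 (may be absent): blue plate 125 x 60 x 4 mm with a handle 50 long (x) x 14 thick (y) x 32 mm high standing on its rear half; about 90 g. This point is 20 mm above the underside, 35.5 mm behind the plate's middle. x points to the leading edge, y across, z up.
- grip1 (a point): Centre of the upright yellow handle of icing smoother 1 (may be absent): blue plate 125 x 60 x 4 mm with a handle 50 long (x) x 14 thick (y) x 32 mm high standing on its rear half; about 90 g. This point is 20 mm above the underside, 35.5 mm behind the plate's middle. x points to the leading edge, y across, z up.
- grip2 (a point): Centre of the upright green handle of icing smoother 2 (may be absent): blue plate 125 x 60 x 4 mm with a handle 50 long (x) x 14 thick (y) x 32 mm high standing on its rear half; about 90 g. This point is 20 mm above the underside, 35.5 mm behind the plate's middle. x points to the leading edge, y across, z up.
- tip0 (a point): Middle of the leading (front) edge of smoother 0's plate, half-way up its 4 mm thickness, 98 mm ahead of its handle's centre; axes as the smoother's. The first 73 mm of plate behind this edge are free of the handle.
- tip1 (a point): Middle of the leading (front) edge of smoother 1's plate, half-way up its 4 mm thickness, 98 mm ahead of its handle's centre; axes as the smoother's. The first 73 mm of plate behind this edge are free of the handle.
- tip2 (a point): Middle of the leading (front) edge of smoother 2's plate, half-way up its 4 mm thickness, 98 mm ahead of its handle's centre; axes as the smoother's. The first 73 mm of plate behind this edge are free of the handle.
- syrup: Red bottle with a blue cap, 66 mm across, 190 mm high, to be left alone; origin under its centre.
- bowl: Steel bowl, 150 mm across, 60 mm high, to be left alone; origin under its centre.
- cup: Small steel cup, 80 mm across, 50 mm high, to be left alone; origin under its centre.
There are look-alikes about, which are no part of the job. What is shaped like the part that bears grip1 but brown or pink is not meant. Leave any orange look-alike of the part that bears grip2 alone.

How it is judged:
By the outcome, as a careful person would: the job done as asked, in the order asked, and still so for the second after the job is handed in, with the robot touching nothing.
Of smoother0, smoother1, smoother2 only 2 to 3 are there at a start; the rules pass over those that are not, and their reading is None.
At some moment in a run one of smoother0, smoother1, smoother2 may be knocked a few centimetres aside while the robot is not near it.
Once in a run the grip may slacken for a moment while it holds something.
It also fails if it takes over 210 s, if anything falls off the work surface, if the arm or the gripper's body presses on something with over 40 N, if the wrist force passes 120 N, or if a joint passes its speed limit or range.

## Robot

A 6-joint arm with a two-finger parallel gripper is mounted at the origin on the work surface. World frame = base frame: x ahead of the robot, y to its left, z up, the work surface at z = 0. Lengths are in mm, angles in rad, forces in N, time in s.
With the tool pointing down it reaches from about 400 to 925 mm from the base axis. Payload 12.5 kg.
Tool frame: the origin (TCP) lies where the fingers leave the gripper's body, on its centre line; the fingertips stand 78 mm ahead of it and the grasp point (between the pads) lies 59 mm ahead of it; z points along the fingers, y is the direction in which the jaws open and shut (so a half turn about z gives the same grasp; the last joint's range is limited). The gripper opens to 95 mm and grips with 3 to 60 N. Pads are 20 mm wide; open, the fingers measure 119 mm over their backs; the gripper's body (75 mm by 180 mm) begins 59 mm behind the grasp point.
Start: joints at [-1.442, 0.491, 1.559, -0, 1.092, -0.106], TCP at [145.426, -607.856, 292.261] pointing down, gripper open.
Joint ranges: [-3.1, 3.1], [-0.84, 2.19], [0.05, 2.79], [-1.13, 4.28], [0.06, 2.93], [-2.69, 2.69]. Speed limits (rad/s): [2.22, 2.22, 2.79, 3.14, 3.14, 3.14].

## Interface

Orientations are given as [roll, pitch, yaw] about the fixed x, y, z axes, in that order (R = Rz(yaw) Ry(pitch) Rx(roll)).
In Python, from cell import env, viewer, ticket, search_frame gives the robot as it stands.
- The arm moves only by the shell command python3 -m inch 'ROWS'. ROWS is a JSON object of lists of equal length, an entry for each row: "hand": the opening, from 0 (shut) to 1 (fully open); "delta_pos": the shift along the tool's x, y, z in cm, a list of three; "turn": the turn about the tool's z in rad. A call has 1 to 20 rows; each row shifts and turns the commanded pose from where the row before left it, along the tool's axes as they then stand; what a row does not reach is not made up. A row lasts 1/10 s, in which the tool goes at most 50 mm and 8.59 degrees, less where a joint would pass 70% of its speed; a pose out of reach is approached as far as the arm can. A call is refused whole if a number of a shift passes 5 or a number of a turn 0.15, either way. A call with a gripper value outside its range is refused whole. The fingers move at their own pace and stop on an object; the grip force is fixed at half the most. Time passes only in rows, so rows that do not move let the fingers close. It gives the time, the measured TCP pose, the force and the opening at its end, in the units of the state.
- env.state(): the state, without advancing time (a new reading comes with each control period).
- viewer.read_camera(name): name is "side" or "top"; returns (picture, depth): 480x640x3 uint8, blue, green, red; 480x640 float32, mm along the optical axis (not along the pixel's ray), 0 where there is no reading.
- viewer.get_calibration(name): a dict with "fx", "fy", "cx", "cy" (pixels), "T" (4x4, takes a point from camera to world coordinates). Camera axes: x right, y down, z forward; pixel columns grow to the right and rows downward; lengths in mm; the calibration is good to about 2 mm. A picture is of the moment at which its call begins. get_calibration takes no time and is no camera call.
- ticket.job_done(): hands the job in, once; it reports no verdict.
Trained networks look in the newest picture that a camera, given by its name, has taken for a name from the list of things; names that differ only in an ending like _2 or _b are one class to them, and where a whole thing is asked for, a point or a joint stands for the part that bears it (a point fixed in the world has none). Each returns a list of dicts, best first, with "p" (0 to 1); they miss things now and then, are a little off and sometimes report something else, mostly with a low value. They report only what shows in the picture. A call takes as long as a camera call. They do not tell look-alikes from the thing itself.
- search_frame(camera, label): "centre" ([column, row] in pixels, amid what is visible of it).
The state is a dict: "t": time; "joints": joint angles; "qvel": joint speeds; "tau": joint torques, N m; "eef_pos": TCP position; "tcp_rot": TCP orientation; "ft_force": force on the tool from outside, world axes, zero at the start; "moment": the same for the moment, N m; "opening": opening from 0.0 (shut) to 1.0 (fully open).
Only numpy, scipy, OpenCV 4.12 (cv2) and the standard library are available. Lean on these libraries where they do the work, as an engineer would, in place of code of your own. Each camera call takes 0.05 s, during which the arm holds its last target.

## Working session

There is one attempt and no reset: what is moved stays moved. The work goes in short steps, Python scripts to look and compute and a shell command to move; the robot and the scene stay as the last step left them, time stands still between calls to the robot, and variables do not carry over. Pictures are saved under pics/ and viewed, and the job is handed in when it is done.

```bash
ls; mkdir -p pics
python3 - <<'E'
from cell import env, viewer, search_frame
import cv2
s=env.state();print(s)
for n in("side","top"):
    im,d=viewer.read_camera(n);cv2.imwrite(f"pics/{n}0.png",im)
    c=viewer.get_calibration(n);print(n,c)
E
```

```text
pics
{'t': 0.0, 'joints': array([-1.44158234e+00,  4.91557035e-01,  1.55950140e+00,  1.58049220e-05,
        1.09170465e+00, -1.05595206e-01]), 'qvel': array([ 7.53226454e-05, -1.41130874e-03,  1.30656201e-03,  9.26846845e-05,
        6.04222520e-04,  2.26216268e-04]), 'tau': array([-1.51916756e-03, -6.12647223e+01, -2.58182734e+01,  6.92371815e-02,
        4.81723482e-02, -8.03171520e-05]), 'eef_pos': array([ 145.4151681 , -607.66253387,  291.64538116]), 'tcp_rot': array([-3.14043022e+00, -1.37300633e-04,  2.34801820e-01]), 'ft_force': array([ 0.41375263, -0.49437555,  0.5142812 ]), 'moment': array([-0.01295036, -0.00734694,  0.02786674]), 'opening': 1.0002662575160863}
side {'fx': 503.4447354557049, 'fy': 503.4447354557049, 'cx': 315.65914762505196, 'cy': 238.07010648930947, 'T': array([[ 4.83361459e-01, -8.18408274e-01,  3.10756490e-01,
        -3.02338329e+01],
       [-8.75419203e-01, -4.51188433e-01,  1.73407662e-01,
        -2.23249869e+02],
       [-1.70853195e-03, -3.55860779e-01, -9.34537419e-01,
         1.60891211e+03],
       [ 0.00000000e+00,  0.00000000e+00,  0.00000000e+00,
         1.00000000e+00]])}
top {'fx': 528.4591459374758, 'fy': 528.4591459374758, 'cx': 316.3655646055995, 'cy': 240.21095897797514, 'T': array([[-1.21975576e-03, -9.98992583e-01,  4.48590164e-02,
         3.76382049e+02],
       [-9.99956080e-01,  1.63532816e-03,  9.22843494e-03,
         4.59049636e+01],
       [-9.29249727e-03, -4.48457898e-02, -9.98950702e-01,
         1.60693310e+03],
       [ 0.00000000e+00,  0.00000000e+00,  0.00000000e+00,
         1.00000000e+00]])}
```

View pics/side0.png

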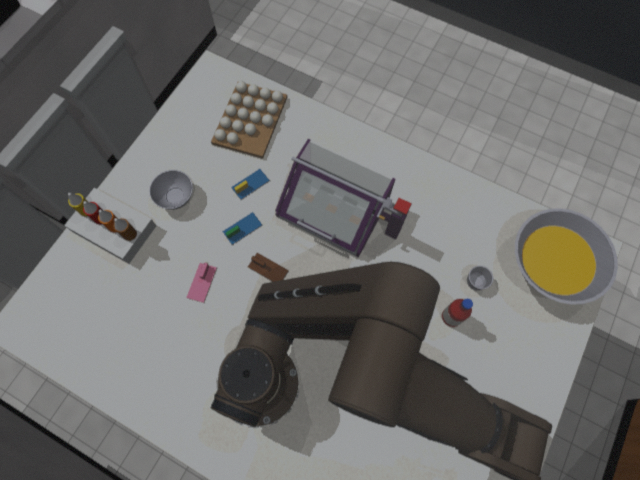

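View pics/top0.png

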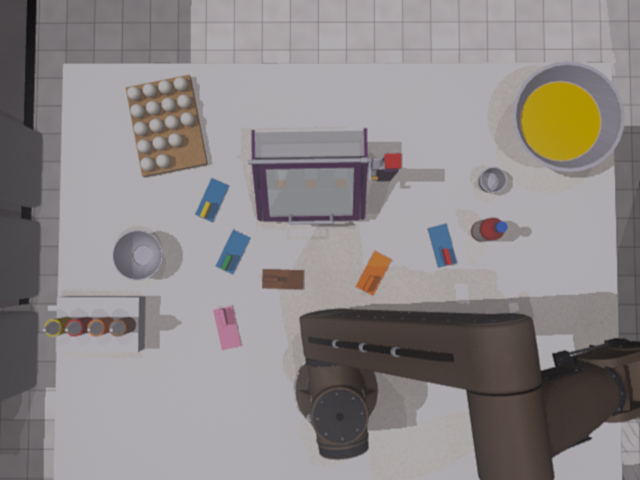

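```bash
cat > h.py <<'E'
from cell import env, viewer, search_frame, ticket
import cv2, numpy as np
def ray(n,px,z):
    c=viewer.get_calibration(n);T=c['T']
    d=T[:3,:3]@np.array([(px[0]-c['cx'])/c['fx'],(px[1]-c['cy'])/c['fy'],1]);o=T[:3,3]
    return o+d*(z-o[2])/d[2]
def dep(n,px,D):
    c=viewer.get_calibration(n);T=c['T'];z=D[int(round(px[1])),int(round(px[0]))]
    return T[:3,:3]@np.array([(px[0]-c['cx'])/c['fx']*z,(px[1]-c['cy'])/c['fy']*z,z])+T[:3,3]
def cloud(n,D):
    c=viewer.get_calibration(n);T=c['T'];v,u=np.mgrid[:480,:640]
    P=np.stack([(u-c['cx'])/c['fx']*D,(v-c['cy'])/c['fy']*D,D],-1)
    return P@T[:3,:3].T+T[:3,3]
def crop(im,x0,y0,x1,y1,f,name):
    cv2.imwrite(name,cv2.resize(im[y0:y1,x0:x1],None,fx=f,fy=f,interpolation=cv2.INTER_CUBIC))
def proj(n,p):
    c=viewer.get_calibration(n);T=np.linalg.inv(c['T']);q=T[:3,:3]@np.array(p,float)+T[:3,3]
    return [c['fx']*q[0]/q[2]+c['cx'],c['fy']*q[1]/q[2]+c['cy']]
def fitsm(n,im,win,z=0,top=True):
    """win in pixels; returns plate centre (world),yaw"""
    x0,y0,x1,y1=win
    hsv=cv2.cvtColor(im,cv2.COLOR_BGR2HSV)
    m=cv2.inRange(hsv,(95,110,40),(115,255,255));k=np.zeros_like(m);k[y0:y1,x0:x1]=m[y0:y1,x0:x1]
    return k
E
python3 - <<'E'
from h import *
im,d=viewer.read_camera("top");crop(im,190,110,410,300,3.6,"pics/topc.png")
np.save("/tmp/top.npy",d);cv2.imwrite("/tmp/top.png",im)
P=cloud("top",d)
for l in["cupboard","door_handle","release_top","grip0","grip1","grip2","door_hinge","tip0","tip1","tip2","syrup","cup","bowl"]:
    r=search_frame("top",l)
    for q in r[:4]:
        print(l,round(q['p'],2),np.round(q['centre']),np.round(dep("top",q['centre'],d)))
im,d=viewer.read_camera("side");crop(im,200,130,440,290,3.3,"pics/sidec.png")
E
```

```text
cupboard 0.58 [314. 174.] [628.  67. 140.]
door_handle 0.55 [310. 191.] [585.  77. 104.]
door_handle 0.49 [440. 244.] [ 436. -314.    6.]
release_top 0.75 [387. 162.] [ 644. -127.  221.]
release_top 0.47 [211. 198.] [578. 381.   5.]
release_top 0.18 [441. 241.] [ 444. -317.    8.]
grip0 0.87 [235. 251.] [415. 309.  -1.]
grip0 0.81 [212. 203.] [561. 377.   4.]
grip0 0.75 [225. 325.] [196. 333.  30.]
grip0 0.68 [444. 244.] [ 437. -327.   -3.]
grip1 0.87 [235. 251.] [415. 309.  -1.]
grip1 0.81 [212. 203.] [561. 377.   4.]
grip1 0.75 [225. 325.] [196. 333.  30.]
grip1 0.68 [444. 244.] [ 437. -327.   -3.]
grip2 0.87 [235. 251.] [415. 309.  -1.]
grip2 0.81 [212. 203.] [561. 377.   4.]
grip2 0.75 [225. 325.] [196. 333.  30.]
grip2 0.68 [444. 244.] [ 437. -327.   -3.]
door_hinge 0.77 [313. 174.] [626.  68. 143.]
tip0 0.92 [213. 202.] [565. 375.   3.]
tip0 0.79 [224. 326.] [188. 340.   5.]
tip0 0.78 [441. 242.] [ 443. -319.   -2.]
tip0 0.78 [375. 275.] [ 343. -116.    6.]
tip1 0.92 [213. 202.] [565. 375.   3.]
tip1 0.79 [224. 326.] [188. 340.   5.]
tip1 0.78 [441. 242.] [ 443. -319.   -2.]
tip1 0.78 [375. 275.] [ 343. -116.    6.]
tip2 0.92 [213. 202.] [565. 375.   3.]
tip2 0.79 [224. 326.] [188. 340.   5.]
tip2 0.78 [441. 242.] [ 443. -319.   -2.]
tip2 0.78 [375. 275.] [ 343. -116.    6.]
syrup 0.86 [489. 224.] [ 485. -419.  137.]
bowl 0.95 [140. 255.] [403. 597.   3.]
bowl 0.59 [310. 188.] [590.  76. 119.]
bowl 0.42 [442. 242.] [ 443. -319.    8.]
```

View pics/topc.png

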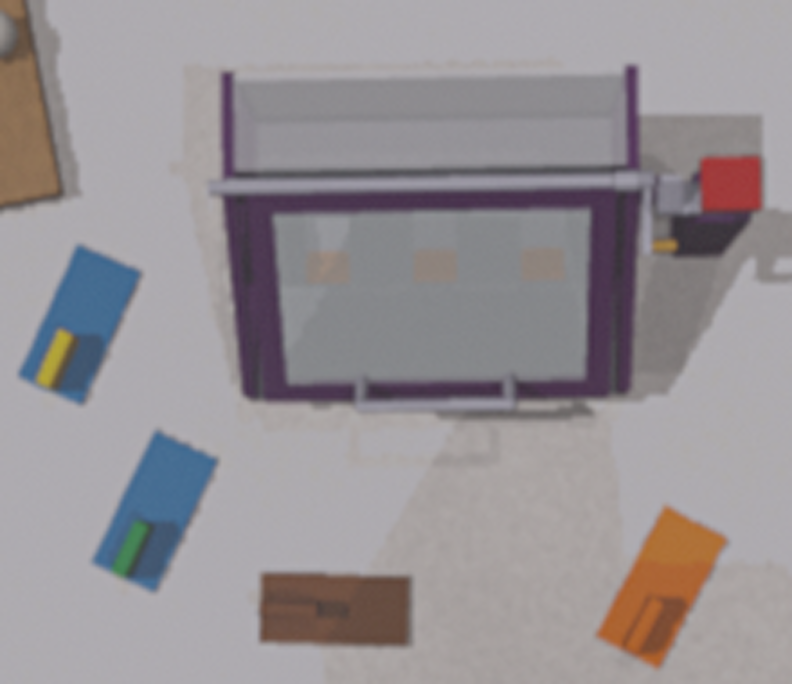

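View pics/sidec.png

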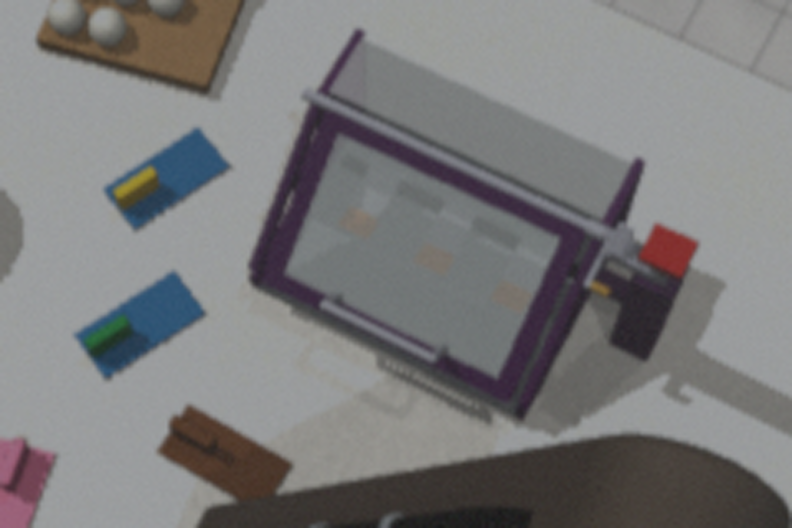

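```bash
cat > /tmp/a.py <<'E'
from h import *
from scipy.optimize import least_squares
t=lambda u,v:(u/3.6+190-.36,v/3.6+110-.36)
s=lambda u,v:(u/3.3+200-.35,v/3.3+130-.35)
obs=[]
for n,a in(("top",cv2.imread("/tmp/top.png")),("side",viewer.read_camera("side")[0])):
    hsv=cv2.cvtColor(a,cv2.COLOR_BGR2HSV)
    m=cv2.inRange(hsv,(0,150,100),(8,255,255))|cv2.inRange(hsv,(172,150,100),(180,255,255))
    k=np.zeros_like(m);w=(370,145,410,180) if n=="top" else (385,190,420,220)
    k[w[1]:w[3],w[0]:w[2]]=m[w[1]:w[3],w[0]:w[2]]
    ys,xs=np.nonzero(k);print(n,len(xs),xs.mean(),ys.mean(),xs.min(),xs.max(),ys.min(),ys.max())
    obs.append((n,(xs.mean(),ys.mean()),(-14,-222,223),2))
obs+=[("top",t(357,405),(-164,60,89),1),("top",t(513,405),(-164,-60,89),1),
("side",s(321,303),(-164,60,89),1),("side",s(441,357),(-164,-60,89),1)]
def res(p,full=False):
    c,s_=np.cos(p[2]),np.sin(p[2]);r=[]
    for n,px,l,w in obs:
        W=[p[0]+c*l[0]-s_*l[1],p[1]+s_*l[0]+c*l[1],l[2]]
        q=proj(n,W);r+=[w*(q[0]-px[0]),w*(q[1]-px[1])]
    return r
r=least_squares(res,[640,70,0]);print(np.round(r.x,4),np.round(r.fun,2))
E
python3 /tmp/a.py
```

```text
top 203 392.6354679802956 160.80295566502463 385 400 154 167
side 128 402.078125 205.8046875 395 409 199 212
[6.608384e+02 7.827390e+01 6.500000e-03] [ 0.91 -0.44 -0.06 -0.37  0.72  0.12 -0.96 -0.23  0.89  0.46 -3.06  0.46]
```

```bash
cat > /tmp/b.py <<'E'
from h import *
ims=[viewer.read_camera("top")[0].astype(float) for _ in range(6)]
a=np.mean(ims,0);cv2.imwrite("/tmp/top.png",a);
crop(a.astype(np.uint8),245,195,385,230,5.7,"pics/hb.png")
hsv=cv2.cvtColor(a.astype(np.uint8),cv2.COLOR_BGR2HSV).astype(float)
g=a[:,:,1]
def hedge(c0,c1,r0,r1):  # strongest vertical gradient per column, subpixel
    pts=[]
    G=np.abs(np.diff(cv2.GaussianBlur(g,(0,0),.7),axis=0))
    for c in range(c0,c1):
        col=G[r0:r1,c];k=int(col.argmax())
        lo=max(0,k-2);w=col[lo:k+3];pts.append((c,r0+(w*np.arange(lo,lo+len(w))).sum()/w.sum()+.5))
    p=np.array(pts);f=np.polyfit(p[:,0],p[:,1],1);e=p[:,1]-np.polyval(f,p[:,0]);ok=abs(e)<.5
    f=np.polyfit(p[ok,0],p[ok,1],1);return f[0],np.polyval(f,(c0+c1)/2),ok.mean(),e[ok].std()
print("win top",hedge(272,348,164,172));print("win bot",hedge(272,350,212,219))
print("bar top",hedge(260,360,158,161));print("bar bot",hedge(260,360,162,165))
print("roof/back",hedge(262,362,127,136))
print("handle",hedge(294,328,222,226))
E
python3 /tmp/b.py
```

```text
win top (np.float64(-0.01814577314462349), np.float64(168.01058968196386), np.float64(1.0), np.float64(0.10042207949963261))
win bot (np.float64(-0.014327770907425248), np.float64(215.55453004095605), np.float64(0.9230769230769231), np.float64(0.12590110045717465))
bar top (np.float64(-0.0005015568875386125), np.float64(159.23587549065394), np.float64(1.0), np.float64(0.15682523839120247))
bar bot (np.float64(-0.006694930947752809), np.float64(163.02665924530092), np.float64(1.0), np.float64(0.037635683507383146))
roof/back (np.float64(-0.01715295933415581), np.float64(131.05371164395567), np.float64(1.0), np.float64(0.07717973331950431))
handle (np.float64(0.004467604592877356), np.float64(224.1257610632076), np.float64(0.8823529411764706), np.float64(0.2481854926298015))[ WARN:0@6.879] global loadsave.cpp:1063 imwrite_ Unsupported depth image for selected encoder is fallbacked to CV_8U.
```

View pics/hb.png

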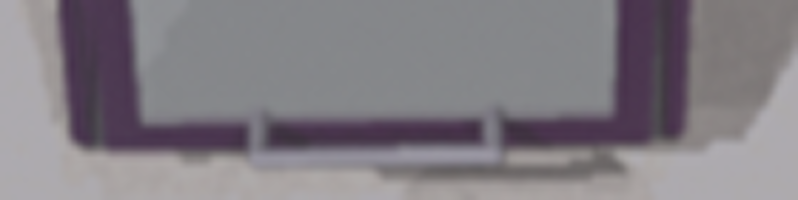

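Run:
```python
from h import *
h=ray("top",(310.6,222.2),89);p=ray("top",(392.6,160.8),223);ps=ray("side",(402.1,205.8),223);hs=ray("side",(315.6,230.1),89)
print(h,p,ps,hs)
for yw in(.008,.015,.02):
    c,s=np.cos(yw),np.sin(yw);R=np.array([[c,-s],[s,c]])
    print(yw,h[:2]-R@[-164,0],p[:2]-R@[-14,-222],ps[:2]-R@[-14,-222],hs[:2]-R@[-164,0])
# window edge: corners of cupboard side
for px in[(251.6,130),(366.9,128.8)]: print(ray("top",px,165))
# smoothers
a=cv2.imread("/tmp/top.png");hsv=cv2.cvtColor(a,cv2.COLOR_BGR2HSV)
m=cv2.inRange(hsv,(98,100,50),(112,255,255))
for nm,w in(("yellow",(190,170,235,230)),("green",(210,225,255,280)),("red",(420,215,462,275))):
    print(nm,hsv[w[1]:w[3],w[0]:w[2]][m[w[1]:w[3],w[0]:w[2]]>0].mean(0) if m[w[1]:w[3],w[0]:w[2]].any() else None)
    sub=np.zeros_like(m);roi=hsv[w[1]:w[3],w[0]:w[2]];sub[w[1]:w[3],w[0]:w[2]]=((roi[...,1]>110)*255)
    ys,xs=np.nonzero(sub);r=cv2.minAreaRect(np.stack([xs,ys],1).astype(np.float32));print(r,len(xs))
    b=[ray("top",q,4)[:2] for q in cv2.boxPoints(r)]
    print(np.round(b,1).tolist(), 'ctr',np.mean(b,0), 'side lens',np.linalg.norm(b[0]-b[1]),np.linalg.norm(b[1]-b[2]))
    e=(b[1]-b[0]) if np.linalg.norm(b[0]-b[1])>np.linalg.norm(b[1]-b[2]) else b[2]-b[1]
    if e[0]<0:e=-e
    print('yaw',np.arctan2(e[1],e[0]))
    hh={'yellow':(22,35),'green':(45,80),'red':(0,8)}[nm]
    k=cv2.inRange(roi,(hh[0],120,60),(hh[1],255,255));yy,xx=np.nonzero(k);print('handle',len(xx),ray("top",(xx.mean()+w[0],yy.mean()+w[1]),32))
```

```text
[496.49916206  76.47053579  89.        ] [ 647.7224937  -142.51303994  223.        ] [ 647.82644078 -144.20026919  223.        ] [499.34617161  72.34293622  89.        ]
0.008 [660.49391409  77.78252179] [659.94606465  79.5918549 ] [660.05001173  77.90462565] [663.34092364  73.65492222]
0.015 [660.48071241  78.93044354] [658.39104361  79.67197765] [658.49499068  77.9847484 ] [663.32772196  74.80284397]
0.02 [660.46636316  79.75031713] [657.27998979  79.72254287] [657.38393687  78.03531362] [663.3133727   75.62271755]
[745.96093202 237.64181752 165.        ]
[748.15762206 -80.37987036 165.        ]
yellow [105.10664336 128.26223776 138.37062937]
((211.76368713378906, 199.61984252929688), (17.79352569580078, 38.731956481933594), 24.443954467773438) 545
[[530.3, 428.8], [638.4, 380.6], [615.6, 330.9], [507.7, 379.1]] ctr [572.99635256 379.85646437] side lens 118.31926903492237 54.72384504714986
yaw -0.419035415723008
handle 66 [541.24683266 394.3649393   32.        ]
green [104.9669967  125.6039604  139.62046205]
((232.5590362548828, 251.54469299316406), (17.74184799194336, 39.0552978515625), 25.820993423461914) 540
[[372.8, 365.3], [479.6, 314.2], [455.9, 265.4], [349.3, 316.6]] ctr [414.39149596 315.34400633] side lens 118.40320916182547 54.194201223963205
yaw -0.4461000247032466
handle 22 [383.44522168 332.24741408  32.        ]
red [105.06996587 126.97098976 142.36518771]
((441.92535400390625, 245.21994018554688), (39.422386169433594, 18.16521644592285), 75.0685806274414) 634
[[483.3, -278.2], [497.5, -331.5], [382.0, -360.7], [367.9, -307.6]] ctr [ 432.65511577 -319.50887621] side lens 55.1383117705912 119.14188567362183
yaw 0.24793629387793648
handle 57 [ 398.34505086 -326.14212518   32.        ]
```

```bash
python3 -m inch '{"hand":[1,1,1,1,1,1,1,1,1,1],"delta_pos":[[0,0,0],[0,0,0],[0,0,0],[0,0,0],[0,0,0],[0,0,0],[0,0,0],[0,0,0],[0,0,0],[0,0,0]],"turn":[-0.135,-0.135,-0.135,-0.135,-0.135,-0.135,-0.135,-0.135,-0.135,-0.134]}'
python3 -m inch '{"hand":[1,1,1,1,1,1,1,1,1,1,1,1,1,1,0.35],"delta_pos":[[3.6,2,0],[3.6,2,0],[3.6,2,0],[3.6,2,0],[3.6,2,0],[3.6,2,0],[3.6,2,0],[3.6,2,0],[3.6,2,0],[3.6,2,0],[3.6,2,0],[3.6,2,0],[3.6,2,0],[3.6,2,0],[0,0,0]],"turn":[0,0,0,0,0,0,0,0,0,0,0,0,0,0,0]}'
```

```text
t: 2.2
eef_pos: [145.4, -607.9, 292.3]
tcp_rot: [-3.142, 0.0, 1.589]
ft_force: [-0.8, 0.0, 0.1]
opening: 0.998
t: 3.7
eef_pos: [420.1, -97.0, 292.4]
tcp_rot: [3.141, -0.0, 1.588]
ft_force: [-0.0, 0.0, 0.7]
opening: 0.961
```

```bash
python3 -m inch '{"hand":[0.35,0.35,0.35,0.35,0.35,0.35,0.35,0.35,0.35,0.35],"delta_pos":[[3.5,1.5,0],[3.5,1.5,0],[3.5,1.5,0],[3.5,1.5,0],[3.5,1.5,0],[0,0,2],[0,0,2],[0,0,2],[0,0,2],[0,0,0]],"turn":[0,0,0,0,0,0,0,0,0,0]}'
python3 - <<'E'
from h import *
for n,w in(("top",(220,100,400,260)),("side",(200,130,440,290))):
    im,d=viewer.read_camera(n);crop(im,*w,3.3,f"pics/{n}1.png");np.save(f"/tmp/{n}1.npy",d)
    P=cloud(n,d);e=env.state()['eef_pos']
    R=np.hypot(P[...,0]-e[0],P[...,1]-e[1])
    for z in range(150,520,25):
        k=(P[...,2]>z)&(P[...,2]<z+25)&(R<200)
        if k.sum()>5:
            q=P[k];print(n,z,k.sum(),"x",np.round(q[:,0].min()-e[0]),np.round(q[:,0].max()-e[0]),"y",np.round(q[:,1].min()-e[1]),np.round(q[:,1].max()-e[1]))
print(e)
E
```

```text
t: 4.7
eef_pos: [490.9, 75.1, 210.4]
tcp_rot: [-3.138, 0.0, 1.583]
ft_force: [0.4, -0.4, 0.3]
opening: 0.353
top 150 1336 x 115.0 199.0 y -161.0 143.0
top 175 11 x 163.0 171.0 y -89.0 78.0
top 225 64 x 65.0 90.0 y -31.0 36.0
top 250 194 x 64.0 89.0 y -31.0 36.0
top 375 11 x 32.0 45.0 y -43.0 45.0
top 400 88 x -33.0 45.0 y -65.0 66.0
top 425 1237 x -29.0 42.0 y -65.0 65.0
top 450 201 x -29.0 23.0 y -59.0 61.0
top 475 280 x -105.0 -1.0 y -63.0 61.0
top 500 662 x -102.0 -29.0 y -62.0 61.0
side 150 680 x 135.0 200.0 y -136.0 112.0
side 175 11 x 157.0 180.0 y -99.0 111.0
side 200 28 x -85.0 29.0 y -36.0 28.0
side 225 116 x -92.0 19.0 y -36.0 20.0
side 250 208 x -93.0 -25.0 y -36.0 17.0
side 275 23 x -53.0 -48.0 y -22.0 -4.0
side 375 35 x -52.0 48.0 y -67.0 -59.0
side 400 86 x -70.0 46.0 y -68.0 51.0
side 425 497 x -93.0 42.0 y -67.0 62.0
side 450 220 x -113.0 21.0 y -64.0 61.0
side 475 204 x -110.0 -3.0 y -64.0 61.0
side 500 285 x -117.0 -32.0 y -64.0 62.0
[491.76102272  75.22943471 212.5386355 ]
```

View pics/side1.png

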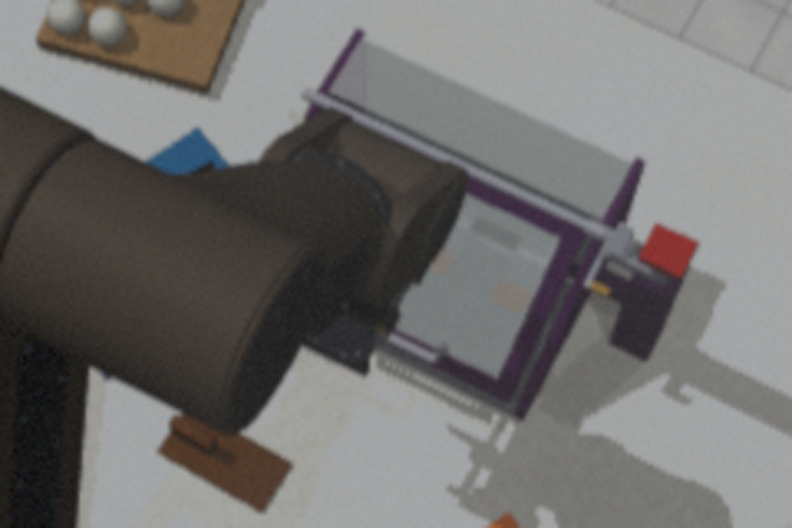

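View pics/top1.png

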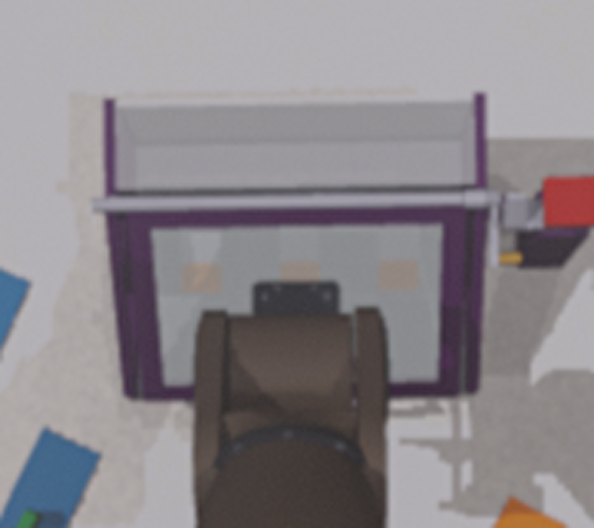

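```bash
python3 -m inch '{"hand":[0.35,0.35,0.35,0.35,0.35,0.35],"delta_pos":[[0.2,0.5,1.5],[0,0,1.5],[0,0,1.5],[0,0,1.5],[0,0,0.2],[0,0,0]],"turn":[0,0,0,0,0,0]}'
python3 - <<'E'
from h import *
im,d=viewer.read_camera("side");crop(im,260,180,380,260,6.5,"pics/side2.png")
s=env.state();print(s['eef_pos'],s['ft_force'])
E
```

```text
t: 5.4
eef_pos: [496.9, 77.6, 151.0]
tcp_rot: [3.141, 0.0, 1.584]
ft_force: [-1.2, -0.5, 0.4]
opening: 0.353
[496.97949168  77.64273631 151.21007503] [-0.1824625  -0.46193483  0.35593252]
```

View pics/side2.png

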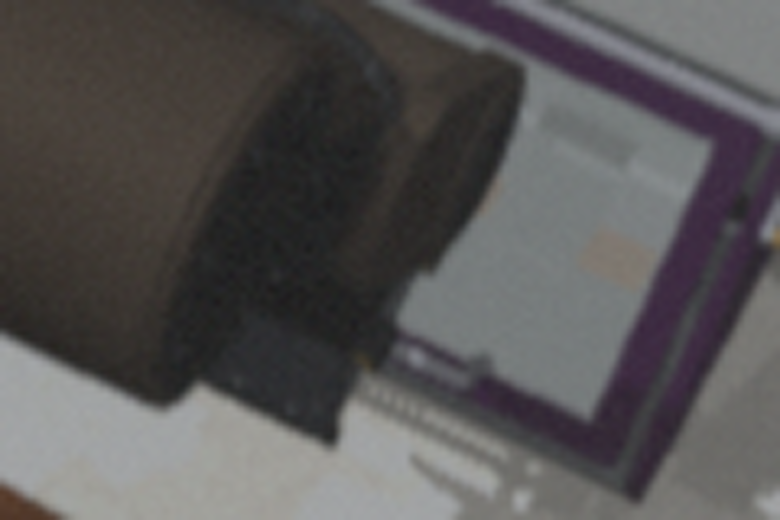

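```bash
python3 -m inch '{"hand":[0.35,0.2,0.0,0.0,0.0,0.0,0.0],"delta_pos":[[0,0,0.3],[0,0,0],[0,0,0],[0,0,0],[0,0,0],[0,0,0],[0,0,0]],"turn":[0,0,0,0,0,0,0]}'
```

```text
t: 6.15
eef_pos: [496.9, 77.8, 147.4]
tcp_rot: [3.14, 0.0, 1.584]
ft_force: [1.6, 0.7, 1.6]
opening: 0.098
```

Run:
```python
import numpy as np
a=np.radians(np.linspace(-24.9,83.6,28));x=-180.7*np.cos(a);z=180.7*np.sin(a)
print([[0,round(u/10,2),round(-v/10,2)] for u,v in zip(np.diff(x),np.diff(z))])
```

```text
[[0, np.float64(-0.49), np.float64(-1.17)], [0, np.float64(-0.41), np.float64(-1.2)], [0, np.float64(-0.32), np.float64(-1.22)], [0, np.float64(-0.24), np.float64(-1.24)], [0, np.float64(-0.15), np.float64(-1.26)], [0, np.float64(-0.06), np.float64(-1.27)], [0, np.float64(0.03), np.float64(-1.27)], [0, np.float64(0.12), np.float64(-1.26)], [0, np.float64(0.2), np.float64(-1.25)], [0, np.float64(0.29), np.float64(-1.23)], [0, np.float64(0.38), np.float64(-1.21)], [0, np.float64(0.46), np.float64(-1.18)], [0, np.float64(0.54), np.float64(-1.15)], [0, np.float64(0.62), np.float64(-1.1)], [0, np.float64(0.7), np.float64(-1.06)], [0, np.float64(0.77), np.float64(-1.01)], [0, np.float64(0.84), np.float64(-0.95)], [0, np.float64(0.9), np.float64(-0.89)], [0, np.float64(0.96), np.float64(-0.82)], [0, np.float64(1.02), np.float64(-0.75)], [0, np.float64(1.07), np.float64(-0.68)], [0, np.float64(1.11), np.float64(-0.6)], [0, np.float64(1.15), np.float64(-0.53)], [0, np.float64(1.19), np.float64(-0.44)], [0, np.float64(1.22), np.float64(-0.36)], [0, np.float64(1.24), np.float64(-0.27)], [0, np.float64(1.25), np.float64(-0.19)]]
```

```bash
python3 -m inch '{"hand":[0,0,0,0,0,0,0,0,0],"delta_pos":[[0,-0.49,-1.17],[0,-0.41,-1.2],[0,-0.32,-1.22],[0,-0.24,-1.24],[0,-0.15,-1.26],[0,-0.06,-1.27],[0,0.03,-1.27],[0,0.12,-1.26],[0,0.2,-1.25]],"turn":[0,0,0,0,0,0,0,0,0]}'
```

```text
t: 7.05
eef_pos: [483.9, 77.3, 259.1]
tcp_rot: [3.14, 0.001, 1.584]
ft_force: [10.6, -1.9, -8.7]
opening: 0.099
```

```bash
python3 -m inch '{"hand":[0,0,0,0,0,0,0,0,0],"delta_pos":[[0,0.39,-1.23],[0,0.48,-1.21],[0,0.5,-1.18],[0,0.54,-1.15],[0,0.62,-1.1],[0,0.7,-1.06],[0,0.77,-1.01],[0,0.84,-0.95],[0,0.9,-0.89]],"turn":[0,0,0,0,0,0,0,0,0]}'
```

```text
t: 7.95
eef_pos: [537.9, 78.1, 356.5]
tcp_rot: [-3.133, 0.001, 1.584]
ft_force: [-15.4, -2.6, 6.9]
opening: 0.098
```

```bash
python3 -m inch '{"hand":[0,0,0,0,0,0,0,0,0,0],"delta_pos":[[0,0.86,-0.92],[0,0.92,-0.85],[0,1.0,-0.75],[0,1.07,-0.68],[0,1.11,-0.6],[0,1.15,-0.53],[0,1.19,-0.44],[0,1.22,-0.36],[0,1.24,-0.27],[0,0,0]],"turn":[0,0,0,0,0,0,0,0,0,0]}'
python3 - <<'E'
from h import *
for i in range(3): viewer.read_camera("top")
im,d=viewer.read_camera("side");crop(im,200,120,440,290,3.3,"pics/side3.png")
s=env.state();print(s['eef_pos'],s['ft_force'])
E
```

```text
t: 8.95
eef_pos: [638.2, 79.5, 407.2]
tcp_rot: [-3.135, 0.0, 1.584]
ft_force: [-0.5, 0.5, -20.5]
opening: 0.097
[637.2745214   79.55279442 407.19158624] [  1.58514942  -0.99245306 -28.76514561]
```

View pics/side3.png

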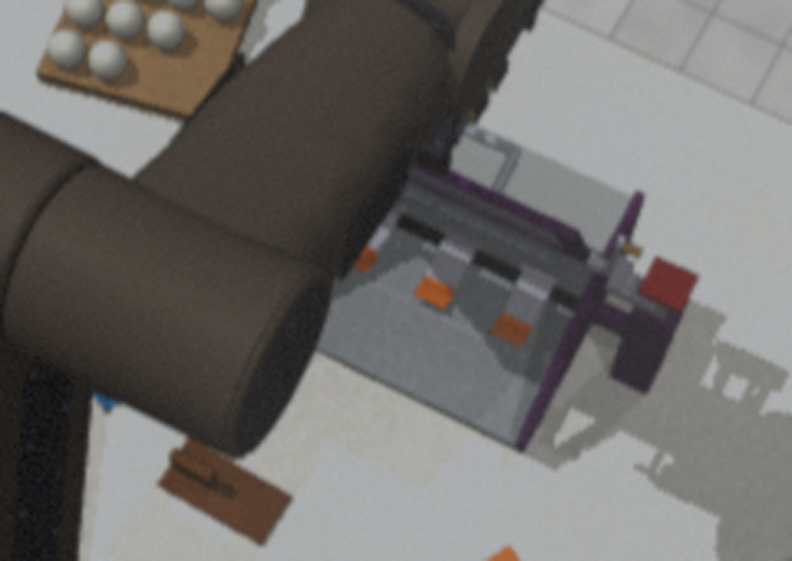

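```bash
python3 -m inch '{"hand":[0,0,0],"delta_pos":[[0,0.3,0.3],[0,0.3,0.1],[0,0,0]],"turn":[0,0,0]}'
```

```text
t: 9.45
eef_pos: [644.1, 79.6, 407.9]
tcp_rot: [3.14, 0.0, 1.584]
ft_force: [-3.6, -1.0, -1.8]
opening: 0.092
```

```bash
python3 -m inch '{"hand":[0,0,0,0,0,0,0.35,0.35,0.35],"delta_pos":[[0,-0.5,0],[0,-0.5,0.05],[0,-0.5,0.1],[0,-0.4,0.1],[0,-0.3,0.1],[0,0,0],[0,0,0],[0,0,0],[0,0,0]],"turn":[0,0,0,0,0,0,0,0,0]}'
```

```text
t: 10.35
eef_pos: [622.4, 79.6, 402.8]
tcp_rot: [3.141, -0.0, 1.584]
ft_force: [0.3, -0.0, 0.4]
opening: 0.293
```

```bash
python3 -m inch '{"hand":[0.4,0.4,0.4,0.4,0.4,0.4],"delta_pos":[[0,0,0],[0,0,-1],[0,0,-2.5],[0,0,-2.5],[0,0,-2],[0,0,0]],"turn":[0,0,0,0,0,0]}'
python3 - <<'E'
from h import *
im,d=viewer.read_camera("side");crop(im,200,120,440,290,3.3,"pics/side4.png")
im,d=viewer.read_camera("top");crop(im,190,100,420,290,3.3,"pics/top4.png")
s=env.state();print(s['eef_pos'],s['ft_force'],s['joints'])
E
```

```text
t: 10.95
eef_pos: [622.5, 79.5, 486.3]
tcp_rot: [3.136, -0.0, 1.584]
ft_force: [0.0, 0.6, 0.5]
opening: 0.398
[622.25181354  79.45320189 482.79071296] [ 0.26738222 -0.1198662  -0.98599243] [ 2.17663847e-02  3.76432798e-01  1.24869748e+00 -4.49631258e-05
  1.51610197e+00  8.70625545e-03]
```

View pics/side4.png

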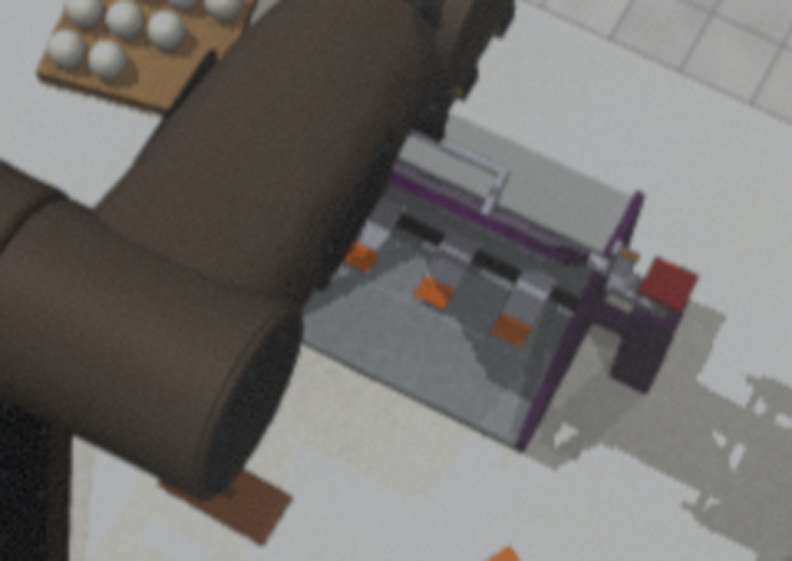

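View pics/top4.png

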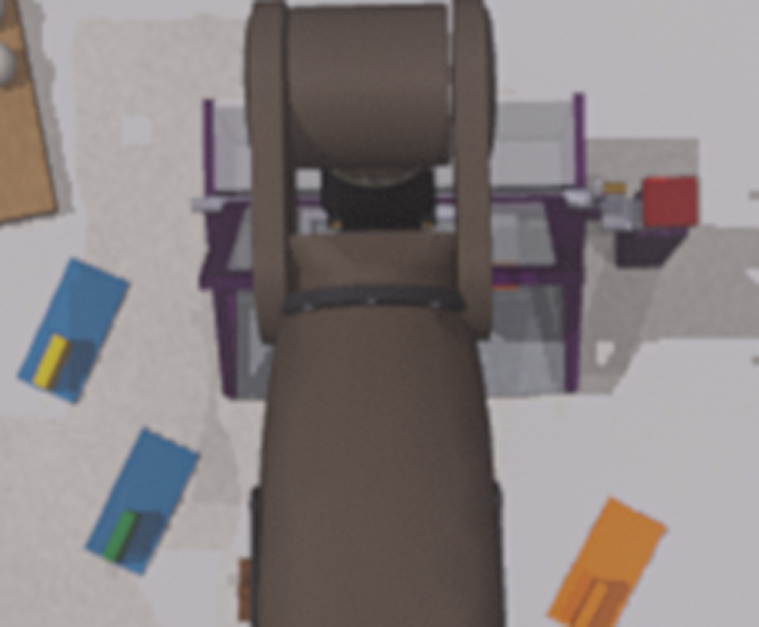

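```bash
cat >> h.py <<'E'
def go(x,y,z,yaw=None):
    """print delta in the tool axes (cm) and turn; turn first then shift"""
    s=env.state();e=s['eef_pos'];w=s['tcp_rot'][2]
    tw=w if yaw is None else yaw
    d=np.array([x,y,z])-e
    t=(w-tw+np.pi)%(2*np.pi)-np.pi
    f=lambda w:np.round([(np.cos(w)*d[0]+np.sin(w)*d[1])/10,(np.sin(w)*d[0]-np.cos(w)*d[1])/10,-d[2]/10],2)
    print("at",np.round(e,1),"yaw",round(w,3),"turn",round(t,3),"shift now-axes",f(w),"after-turn axes",f(tw),"j",np.round(s['joints'],2))
E
python3 -m inch '{"hand":[0.6,0.6,0.6,0.6,0.6,0.6,0.6,0.6,0.6,0.6,0.6,0.6,0.6],"delta_pos":[[0,-3,0],[0,-4,0],[0,-4,0],[0,-4,0],[0,0,1],[0,0,1],[0,0,1],[0,0,1],[0,0,1],[0,0,1],[0,0,1],[0,0,1],[0,0,0]],"turn":[0,0,0,0,-0.142,-0.142,-0.142,-0.142,-0.142,-0.142,-0.142,-0.142,0]}'
python3 -c "
from h import *
go(528,400,200,2.722)"
```

```text
t: 12.35
eef_pos: [471.8, 77.4, 401.0]
tcp_rot: [-3.14, -0.003, 2.722]
ft_force: [-0.1, -0.3, 0.2]
opening: 0.601
at [471.8  77.4 401. ] yaw 2.722 turn -0.0 shift now-axes [ 8.01 31.75 20.1 ] after-turn axes [ 8.   31.75 20.1 ] j [ 0.02  0.17  1.74 -0.    1.23 -1.13]
```

```bash
python3 -m inch '{"hand":[0.6,0.6,0.6,0.6,0.6,0.6,0.6,0.6,0.6,0.6],"delta_pos":[[0.9,3.5,0],[0.9,3.5,2.5],[0.9,3.5,2.5],[0.9,3.5,2.5],[0.9,3.5,2.5],[0.9,3.5,2.5],[0.9,3.6,2.5],[0.8,3.6,2.5],[0.9,3.5,2.6],[0,0,0]],"turn":[0,0,0,0,0,0,0,0,0,0]}'
python3 - <<'E'
from h import *
im,d=viewer.read_camera("side");crop(im,200,130,320,250,5,"pics/s5.png")
im,d=viewer.read_camera("top");crop(im,180,140,300,290,4,"pics/t5.png")
go(528,400,85,2.722)
E
```

```text
t: 13.35
eef_pos: [528.1, 402.2, 197.4]
tcp_rot: [-3.137, -0.003, 2.718]
ft_force: [-1.9, -1.4, -0.2]
opening: 0.601
at [528.7 399.7 200.8] yaw 2.718 turn -0.004 shift now-axes [ 0.08 -0.   11.58] after-turn axes [ 0.08 -0.   11.58] j [ 0.55  0.64  1.55 -0.    0.96 -0.6 ]
```

View pics/s5.png

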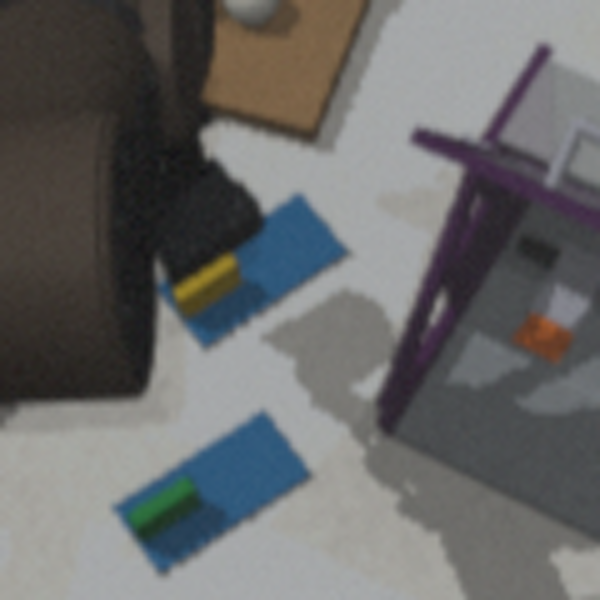

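View pics/t5.png

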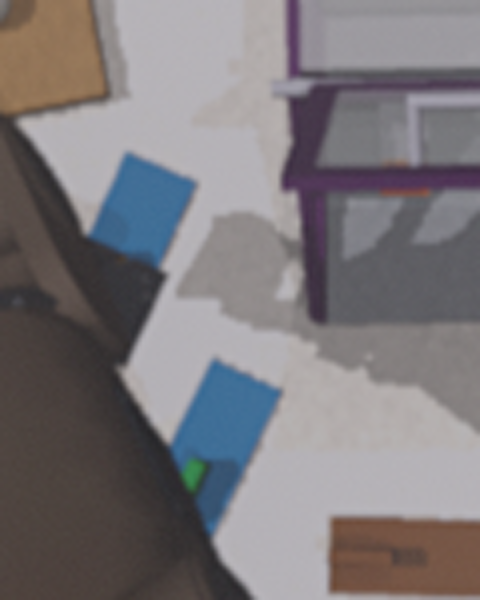

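```bash
python3 -m inch '{"hand":[0.6,0.6,0.6,0.6,0.6,0.6,0.3,0,0,0,0],"delta_pos":[[0.1,0,3],[0,0,3],[0,0,2.5],[0,0,2],[0,0,1.0],[0,0,0],[0,0,0],[0,0,0],[0,0,0],[0,0,0],[0,0,0]],"turn":[0,0,0,0,0,0,0,0,0,0,0]}'
```

```text
t: 14.55
eef_pos: [528.3, 399.9, 87.2]
tcp_rot: [3.141, 0.0, 2.72]
ft_force: [0.2, -0.5, 0.2]
opening: 0.234
```

```bash
python3 -m inch '{"hand":[0,0,0],"delta_pos":[[0,0,0],[0,0,0],[0,0,0]],"turn":[0,0,0]}'
```

```text
t: 14.85
eef_pos: [528.2, 399.8, 87.0]
tcp_rot: [-3.142, 0.0, 2.72]
ft_force: [-1.1, 0.1, 2.0]
opening: 0.143
```

```bash
python3 -m inch '{"hand":[0,0,0,0,0,0,0,0],"delta_pos":[[0,0,-1],[0,0,-2],[0,0,-2],[0,0,-2],[0,0,0],[0,0,0],[0,0,0],[0,0,0]],"turn":[0,0,0,0,-0.145,-0.145,-0.145,0]}'
python3 -c "
from h import *
go(476,166,157,3.155-2*np.pi)"
```

```text
t: 15.65
eef_pos: [528.2, 399.8, 157.4]
tcp_rot: [3.142, 0.0, -3.126]
ft_force: [0.4, -0.3, -1.1]
opening: 0.147
at [528.2 399.8 157.4] yaw -3.126 turn 0.002 shift now-axes [  5.58 -23.3    0.04] after-turn axes [  5.54 -23.31   0.04] j [ 0.55  0.69  1.58 -0.    0.87 -1.04]
```

```bash
python3 -m inch '{"hand":[0,0,0,0,0,0,0,0,0],"delta_pos":[[3.3,-2.5,0],[3.3,-2.5,0],[3.4,-2.5,0],[3.4,-2.5,0],[0,-3.3,0],[0,-3.3,0],[0,-3.3,0],[0,-3.3,0],[0,0,0]],"turn":[0,0,0,0,0,0,0,0,0]}'
python3 - <<'E'
from h import *
im,d=viewer.read_camera("top");crop(im,210,110,370,270,4.5,"pics/t6.png")
im,d=viewer.read_camera("side");crop(im,220,150,380,310,4.5,"pics/s6.png")
go(476,166,157,3.154-2*np.pi);print(env.state()['opening'])
E
```

```text
t: 16.55
eef_pos: [397.2, 163.6, 157.3]
tcp_rot: [-3.141, -0.0, -3.136]
ft_force: [-0.5, 0.4, -0.6]
opening: 0.144
at [397.7 165.8 157.3] yaw -3.133 turn -0.004 shift now-axes [-7.83 -0.04  0.03] after-turn axes [-7.83 -0.08  0.03] j [ 0.24  0.44  2.16 -0.    0.54 -1.34]
0.14802268745996935
```

View pics/t6.png

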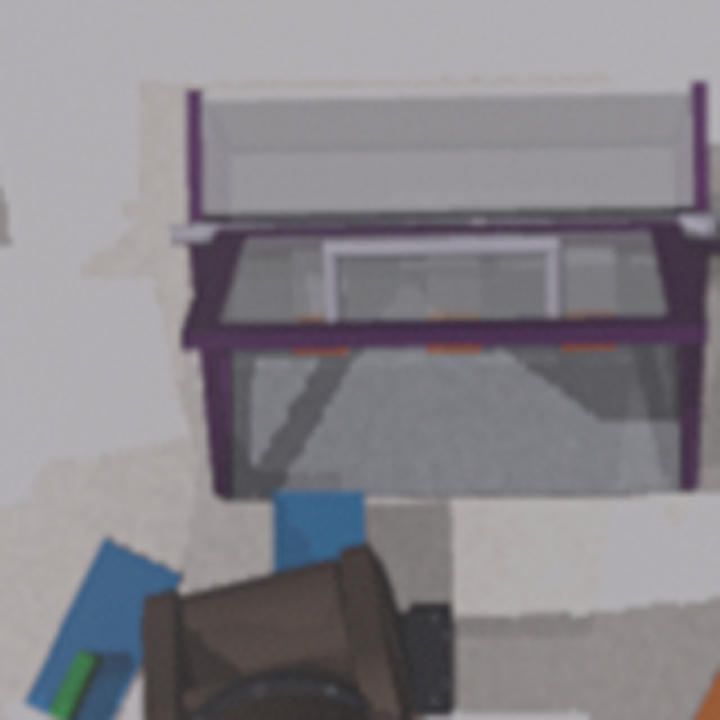

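View pics/s6.png

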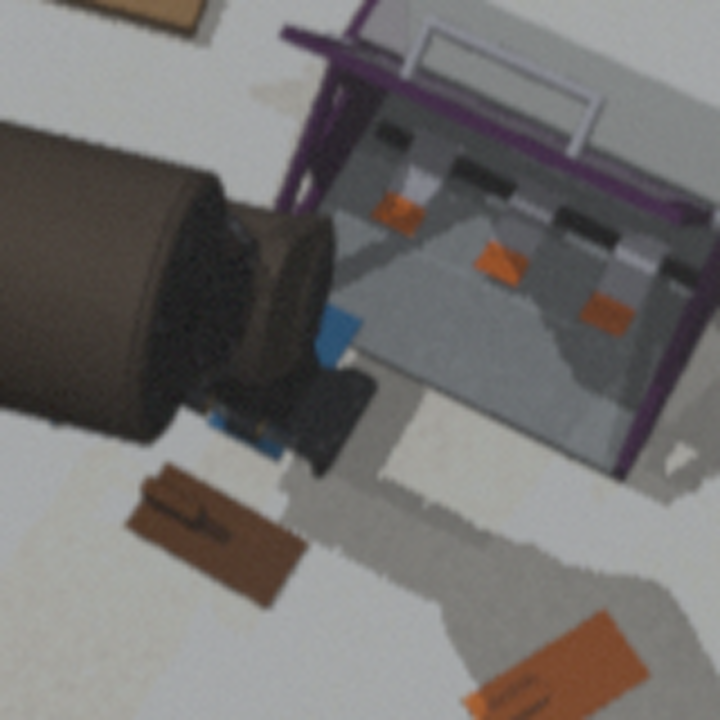

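Run:
```python
from h import *
a=np.mean([viewer.read_camera("side")[0].astype(float) for _ in range(2)],0).astype(np.uint8)
hsv=cv2.cvtColor(a,cv2.COLOR_BGR2HSV);m=cv2.inRange(hsv,(3,140,80),(14,255,255));m[:180]=0;m[230:]=0;m[:,:295]=0;m[:,370:]=0
n,l,st,c=cv2.connectedComponentsWithStats(m)
P=[]
for i in range(1,n):
    if st[i,4]>20: w=ray("side",c[i],19);P.append(w);print(c[i],st[i],np.round(w,1))
# plate in hand (top): 
a=viewer.read_camera("top")[0];hsv=cv2.cvtColor(a,cv2.COLOR_BGR2HSV)
k=(hsv[...,1]>100)&(hsv[...,0]>95)&(hsv[...,0]<115);k[:, :268]=0;k[:,295:]=0;k[:215]=0;k[240:]=0
ys,xs=np.nonzero(k);print(xs.min(),xs.max(),ys.min())
z=74
for u in(xs.min()-.5,xs.max()+.5): print(ray("top",(u,ys.min()-.5),z))
```

```text
[308.3877551  197.10204082] [304 194  10   8  49] [620.  167.9  19. ]
[331.11111111 208.16666667] [326 204  11   9  54] [621.1  78.5  19. ]
[354.58823529 219.35294118] [350 216  10   8  51] [623.  -11.9  19. ]
269 289 219
[508.72620591 199.36187436  74.        ]
[508.60261724 138.18612225  74.        ]
```

```bash
python3 -m inch '{"hand":[0,0,0,0,0,0,0,0,0],"delta_pos":[[-2.5,0,0],[-2.5,0,0],[-2.8,0.05,0],[0,0,1.5],[0,0,1.5],[0,0,1.5],[0,0,0.8],[0,0,0],[0,0,0]],"turn":[-0.004,0,0,0,0,0,0,0,0]}'
python3 -c "
from h import *
go(476,166.3,99,3.157-2*np.pi)"
```

```text
t: 17.7
eef_pos: [475.3, 168.2, 104.1]
tcp_rot: [-3.142, 0.0, -3.124]
ft_force: [0.9, -0.5, -0.5]
opening: 0.147
at [475.3 168.2 104.1] yaw -3.124 turn 0.002 shift now-axes [-0.06 -0.2   0.51] after-turn axes [-0.06 -0.2   0.51] j [ 0.21  0.61  2.02 -0.    0.51 -1.38]
```

```bash
python3 -m inch '{"hand":[0,0,0,0],"delta_pos":[[0,-0.15,0.3],[0,0,0.15],[0,0,0],[0,0,0]],"turn":[0,0,0,0]}'
```

```text
t: 18.1
eef_pos: [475.4, 166.3, 99.5]
tcp_rot: [-3.142, 0.0, -3.125]
ft_force: [-0.2, 0.2, -0.8]
opening: 0.144
```

```bash
python3 -m inch '{"hand":[0,0,0],"delta_pos":[[0,0,0.1],[0,0,0],[0,0,0]],"turn":[0,0,0]}'
```

```text
t: 18.4
eef_pos: [475.4, 166.3, 98.7]
tcp_rot: [-3.142, 0.0, -3.124]
ft_force: [-2.0, -0.1, 5.6]
opening: 0.146
```

```bash
python3 -m inch '{"hand":[0,0,0,0,0,0],"delta_pos":[[-1,0,-0.03],[-1,0,0],[-0.8,0,0],[-0.7,0,0],[-0.5,0,0],[0,0,0]],"turn":[0,0,0,0,0,0]}'
```

```text
t: 19.0
eef_pos: [514.7, 166.9, 98.9]
tcp_rot: [-3.141, -0.003, -3.124]
ft_force: [-7.5, -0.2, 11.3]
opening: 0.145
```

```bash
python3 -m inch '{"hand":[0,0,0,0],"delta_pos":[[-0.5,0,0],[-0.5,0,0],[-0.2,0,0],[0,0,0]],"turn":[0,0,0,0]}'
python3 - <<'E'
from h import *
im,d=viewer.read_camera("side");crop(im,250,150,390,270,5,"pics/s7.png")
print(env.state()['ft_force'])
E
```

```text
t: 19.4
eef_pos: [525.3, 167.1, 98.7]
tcp_rot: [-3.141, -0.006, -3.125]
ft_force: [-13.6, -0.6, 15.8]
opening: 0.148
[-12.92782833  -0.09314444  16.02474135]
```

View pics/s7.png

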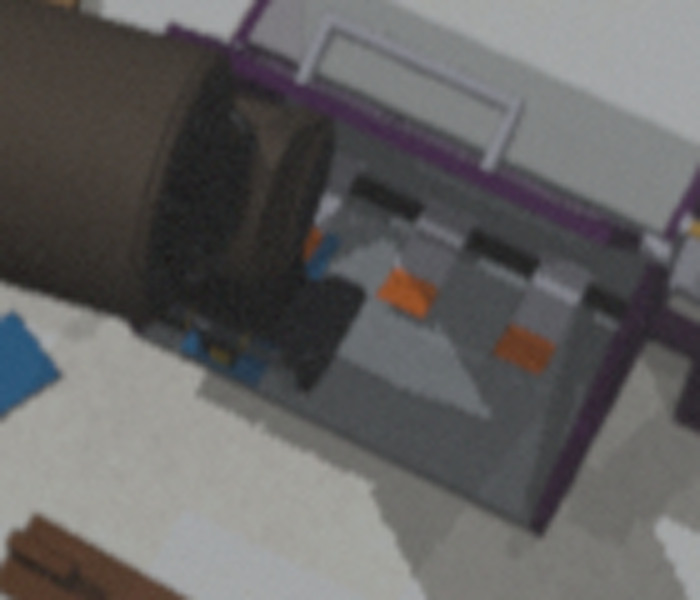

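```bash
python3 -m inch '{"hand":[0.4,0.4,0.4,0.4,0.4,0.4,0.4,0.4,0.4],"delta_pos":[[0,0,0],[0,0,-0.1],[0,0,0],[1.5,0,0],[3,0,0],[4,0,0],[4,0,0],[0,0,-1],[0,0,0]],"turn":[0,0,0,0,0,0,0,0,0]}'
python3 - <<'E'
from h import *
im,d=viewer.read_camera("side");crop(im,250,150,390,270,5,"pics/s8.png")
go(430,166,160,1.586)
E
```

```text
t: 20.35
eef_pos: [403.2, 165.3, 110.7]
tcp_rot: [3.141, 0.003, -3.124]
ft_force: [0.3, 0.3, -0.0]
opening: 0.402
at [403.8 165.3 110.3] yaw -3.124 turn 1.573 shift now-axes [-2.62  0.02 -4.97] after-turn axes [ 0.03  2.62 -4.97] j [ 0.24  0.55  2.18 -0.    0.41 -1.35]
```

View pics/s8.png

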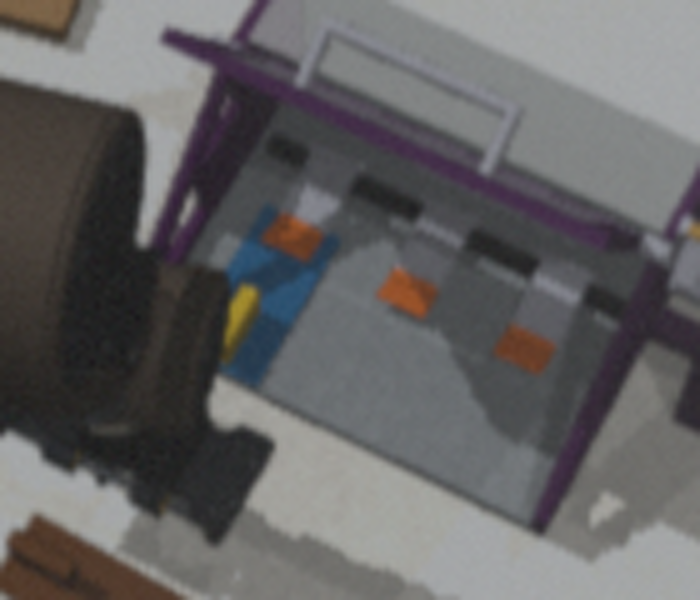

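```bash
python3 -m inch '{"hand":[0.6,0.6,0.8,1,1,1,1,1,1,1,1,1],"delta_pos":[[0,0,-2.5],[0,0,-2.5],[0,0,0],[0,0,0],[0,0,0],[0,0,0],[0,0,0],[0,0,0],[0,0,0],[0,0,0],[0,0,0],[0,0,0]],"turn":[0.143,0.143,0.143,0.143,0.143,0.143,0.143,0.143,0.143,0.143,0.143,0]}'
python3 -c "
from h import *
go(438,166,92,1.586)"
```

```text
t: 21.6
eef_pos: [403.7, 165.1, 159.6]
tcp_rot: [3.14, -0.0, 1.583]
ft_force: [-0.5, 0.1, -0.5]
opening: 1.002
at [403.7 165.1 159.6] yaw 1.583 turn -0.003 shift now-axes [0.05 3.43 6.76] after-turn axes [0.04 3.43 6.76] j [ 0.24  0.44  2.15 -0.    0.55  0.22]
```

```bash
python3 -m inch '{"hand":[1,1,1,1,1,1,1],"delta_pos":[[0.05,1.7,0],[0.05,1.7,0],[0,0,2],[0,0,2],[0,0,2],[0,0,0.7],[0,0,0]],"turn":[-0.003,0,0,0,0,0,0]}'
python3 -c "
from h import *
go(451,166.2,92,1.586)"
```

```text
t: 22.3
eef_pos: [436.6, 166.5, 92.0]
tcp_rot: [-3.14, 0.0, 1.591]
ft_force: [0.5, -0.5, -0.1]
opening: 0.998
at [436.6 166.5  92. ] yaw 1.591 turn 0.005 shift now-axes [-0.06  1.44 -0.  ] after-turn axes [-0.05  1.44 -0.  ] j [ 0.22  0.61  2.11 -0.    0.42  0.2 ]
```

```bash
python3 -m inch '{"hand":[1,1,1,1,1,1,1],"delta_pos":[[0,1,0],[0,0.7,0],[0,0.7,0],[0,0.7,0],[0,0.6,0],[0,0.5,0],[0,0,0]],"turn":[0.005,0,0,0,0,0,0]}'
```

```text
t: 23.0
eef_pos: [478.1, 167.1, 93.6]
tcp_rot: [-3.14, 0.0, 1.584]
ft_force: [-6.8, -1.3, 8.3]
opening: 0.996
```

```bash
python3 -m inch '{"hand":[1,1,1,1],"delta_pos":[[0,0.5,0],[0,0.3,0],[0,0.2,0],[0,0,0]],"turn":[0,0,0,0]}'
```

```text
t: 23.4
eef_pos: [487.6, 167.3, 93.6]
tcp_rot: [-3.14, 0.0, 1.584]
ft_force: [-9.3, -0.7, 9.2]
opening: 1.001
```

```bash
python3 -m inch '{"hand":[1,1,1],"delta_pos":[[0,0.2,0],[0,0.1,0],[0,0,0]],"turn":[0,0,0]}'
python3 - <<'E'
from h import *
im,d=viewer.read_camera("side");crop(im,250,150,390,270,5,"pics/s9.png")
E
```

```text
t: 23.7
eef_pos: [490.4, 167.3, 93.6]
tcp_rot: [-3.139, 0.0, 1.584]
ft_force: [-10.7, -0.4, 9.1]
opening: 0.995
```

View pics/s9.png

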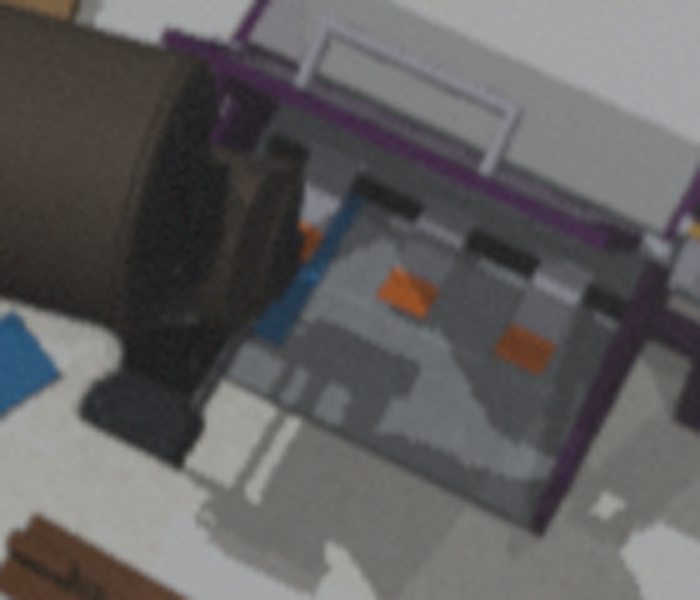

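```bash
python3 -m inch '{"hand":[1,1,1,1],"delta_pos":[[0,0.15,0],[0,0.15,0],[0,0.1,0],[0,0,0]],"turn":[0,0,0,0]}'
```

```text
t: 24.15
eef_pos: [492.4, 167.3, 93.7]
tcp_rot: [-3.135, 0.001, 1.585]
ft_force: [-21.9, 1.1, 20.8]
opening: 0.998
```

```bash
python3 -m inch '{"hand":[1,1,1,1,1,1],"delta_pos":[[0,-1,0],[0,-3,0],[0,-4,0],[0,-2,-3],[0,0,-4],[0,0,0]],"turn":[0,0,0,0,0,0]}'
python3 - <<'E'
from h import *
im,d=viewer.read_camera("side");crop(im,250,150,390,270,5,"pics/s10.png");crop(im,200,130,330,250,5,"pics/s10b.png");
im,d=viewer.read_camera("top");cv2.imwrite("pics/t10.png",im)
E
```

```text
t: 24.75
eef_pos: [396.5, 166.6, 166.7]
tcp_rot: [3.134, -0.002, 1.585]
ft_force: [0.1, -0.2, -0.3]
opening: 1.002
```

View pics/s10.png

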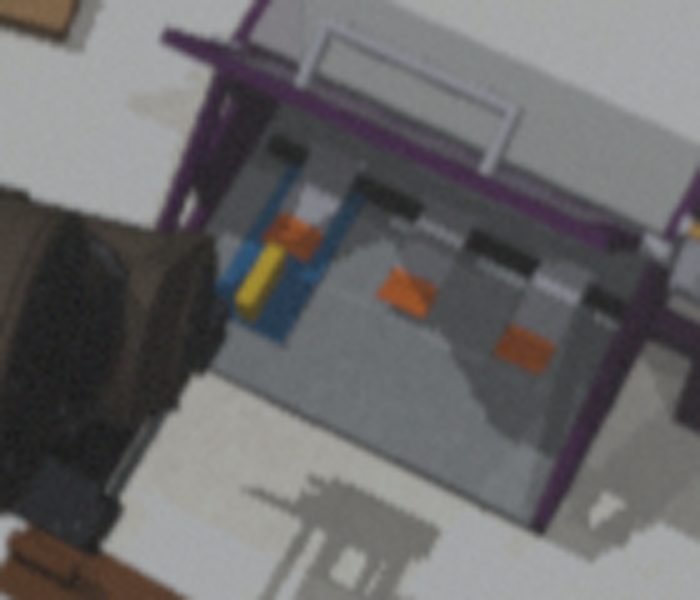

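View pics/t10.png

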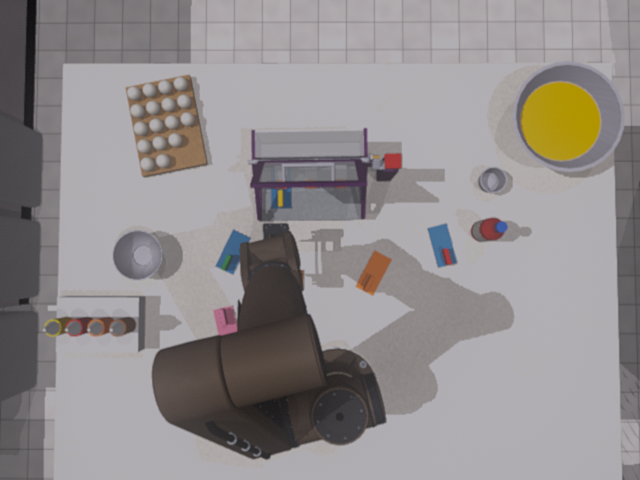

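```bash
cat >> h.py <<'E'
def sm(w,hue):
    im=viewer.read_camera("top")[0];hsv=cv2.cvtColor(im,cv2.COLOR_BGR2HSV)
    roi=hsv[w[1]:w[3],w[0]:w[2]];k=((roi[...,1]>105)*255).astype(np.uint8)
    n,l,st,c=cv2.connectedComponentsWithStats(k);i=1+st[1:,4].argmax();ys,xs=np.nonzero(l==i)
    r=cv2.minAreaRect(np.stack([xs+w[0],ys+w[1]],1).astype(np.float32))
    b=np.array([ray("top",q,4)[:2] for q in cv2.boxPoints(r)])
    e=b[1]-b[0] if np.linalg.norm(b[0]-b[1])>np.linalg.norm(b[1]-b[2]) else b[2]-b[1]
    k=cv2.inRange(roi,(hue[0],120,50),(hue[1],255,255));yy,xx=np.nonzero(k)
    h=ray("top",(xx.mean()+w[0],yy.mean()+w[1]),34)[:2];c=b.mean(0)
    if e@(c-h)<0:e=-e
    yaw=np.arctan2(e[1],e[0]);u=np.array([np.cos(yaw),np.sin(yaw)])
    hp=c-35.5*u
    print("plate",np.round(c,1),"yaw",round(yaw,3),"handle from plate",np.round(hp,1),"seen",np.round(h,1),"grasp",np.round((hp*.6+h*.4)-14*u,1), len(xs))
E
python3 -c "
from h import *
sm((205,222,256,280),(45,80))
go(370.2,337,166,2.696)"
```

```text
plate [415.1 315.2] yaw -0.459 handle from plate [383.3 331. ] seen [382.5 331.5] grasp [370.4 337.4] 473
at [395.7 166.1 162.9] yaw 1.584 turn -1.112 shift now-axes [17.12 -2.32 -0.31] after-turn axes [ 9.66 14.32 -0.31] j [ 0.24  0.43  2.16 -0.    0.55  0.23]
```

```bash
python3 -m inch '{"hand":[0.6,0.6,0.6,0.6,0.6,0.6,0.6,0.6,0.6,0.6,0.6,0.6,0.6],"delta_pos":[[0,0,0],[0,0,0],[0,0,0],[0,0,0],[0,0,0],[0,0,0],[0,0,0],[0,0,0],[2.4,3.6,0],[2.4,3.6,0],[2.4,3.6,0],[2.4,3.6,0],[0,0,0]],"turn":[-0.138,-0.138,-0.138,-0.138,-0.138,-0.138,-0.138,-0.14,0,0,0,0,0]}'
python3 -c "
from h import *
go(370.4,337.3,87,2.69)"
```

```text
t: 26.2
eef_pos: [371.2, 341.3, 161.3]
tcp_rot: [-3.141, -0.0, 2.694]
ft_force: [-0.0, -0.2, -0.7]
opening: 0.602
at [371.2 341.3 161.3] yaw 2.694 turn 0.004 shift now-axes [-0.1  -0.4   7.43] after-turn axes [-0.1  -0.4   7.43] j [ 0.61  0.51  1.98  0.    0.65 -0.51]
```

```bash
python3 -m inch '{"hand":[0.6,0.6,0.6,0.6,0.6,0.3,0,0,0,0,0,0],"delta_pos":[[-0.1,-0.4,2.5],[0,0,2.5],[0,0,1.5],[0,0,0.9],[0,0,0],[0,0,0],[0,0,0],[0,0,0],[0,0,0],[0,0,0],[0,0,0],[0,0,0]],"turn":[0,0,0,0,0,0,0,0,0,0,0,0]}'
```

```text
t: 27.4
eef_pos: [371.0, 333.6, 88.9]
tcp_rot: [3.141, 0.0, 2.69]
ft_force: [-0.7, 0.1, 3.3]
opening: 0.147
```

```bash
python3 -m inch '{"hand":[0,0,0,0,0,0,0,0,0,0,0],"delta_pos":[[0,0,-1],[0,0,-2],[0,0,-2],[0,0,-2],[0,0,0],[0,0,0],[0,0,0],[0,0,0],[0,0,0],[0,0,0],[0,0,0]],"turn":[0,0,0,0,-0.117,-0.117,-0.117,-0.116,0,0,0]}'
python3 -c "
from h import *
go(400,150,159,3.157)"
```

```text
t: 28.5
eef_pos: [370.9, 333.5, 158.8]
tcp_rot: [-3.141, -0.0, -3.129]
ft_force: [0.2, -0.7, -1.1]
opening: 0.145
at [370.9 333.5 158.8] yaw -3.129 turn -0.003 shift now-axes [ -2.68 -18.39  -0.02] after-turn axes [ -2.63 -18.4   -0.02] j [ 0.6   0.51  2.   -0.    0.64 -0.98]
```

```bash
python3 -m inch '{"hand":[0,0,0,0,0,0,0],"delta_pos":[[-0.5,-3,0],[-0.5,-3,0],[-0.5,-3.1,0],[-0.5,-3.1,0],[-0.4,-3.1,0],[-0.3,-3.1,0],[0,0,0]],"turn":[-0.003,0,0,0,0,0,0]}'
python3 - <<'E'
from h import *
im,d=viewer.read_camera("top");crop(im,210,110,370,270,4.5,"pics/t11.png")
im,d=viewer.read_camera("side");crop(im,220,150,380,310,4.5,"pics/s11.png")
go(477,75.8,159,3.157);print(env.state()['opening'])
E
```

```text
t: 29.2
eef_pos: [401.4, 147.7, 158.8]
tcp_rot: [-3.141, -0.0, -3.128]
ft_force: [-0.5, 0.2, -1.2]
opening: 0.147
at [401.4 149.8 158.8] yaw -3.126 turn -0.0 shift now-axes [-7.45 -7.51 -0.02] after-turn axes [-7.45 -7.51 -0.02] j [ 0.2   0.44  2.16 -0.    0.54 -1.38]
0.14588074215237612
```

View pics/t11.png

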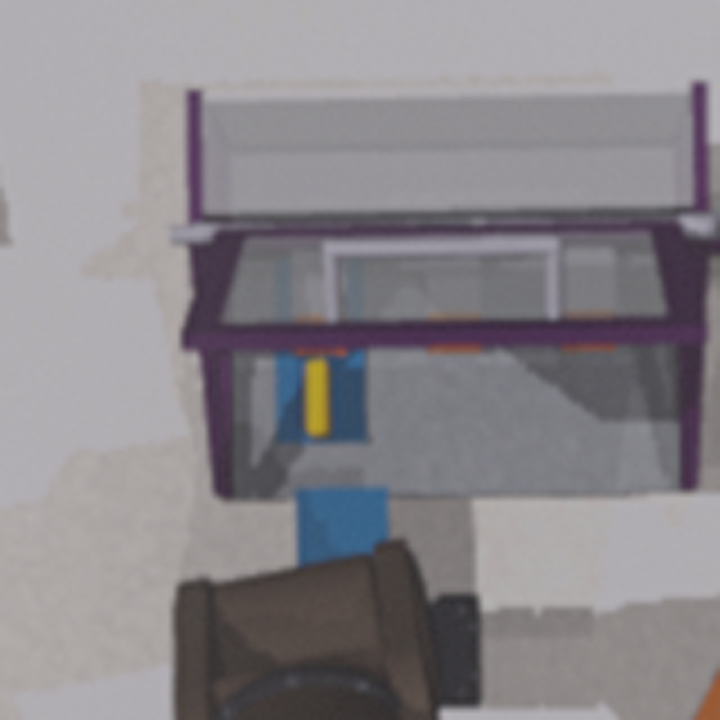

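```bash
python3 -m inch '{"hand":[0,0,0,0,0,0,0,0,0],"delta_pos":[[-2.5,-2.5,0],[-2.5,-2.5,0],[-2.4,-2.4,0],[0,0,0],[0,0,1.5],[0,0,1.5],[0,0,1.5],[0,0,0.8],[0,0,0]],"turn":[0,0,0,0,0,0,0,0,0]}'
python3 -c "
from h import *
go(477,75.8,101,3.157)"
```

```text
t: 30.2
eef_pos: [476.0, 78.3, 105.0]
tcp_rot: [-3.142, -0.002, -3.123]
ft_force: [-0.1, -0.1, -1.3]
opening: 0.148
at [476.   78.3 105. ] yaw -3.123 turn 0.003 shift now-axes [-0.1  -0.25  0.4 ] after-turn axes [-0.1  -0.25  0.4 ] j [ 0.03  0.59  2.07 -0.    0.48 -1.56]
```

```bash
python3 -m inch '{"hand":[0,0,0,0],"delta_pos":[[0,0,0.3],[0,0,0.1],[0,0,0.05],[0,0,0]],"turn":[0,0,0,0]}'
```

```text
t: 30.6
eef_pos: [476.6, 77.4, 101.5]
tcp_rot: [-3.142, 0.0, -3.124]
ft_force: [-0.5, 0.1, -0.6]
opening: 0.146
```

```bash
python3 -m inch '{"hand":[0,0,0],"delta_pos":[[0,-0.1,0.1],[0,0,0.03],[0,0,0]],"turn":[0,0,0]}'
```

```text
t: 30.9
eef_pos: [476.7, 76.6, 100.6]
tcp_rot: [3.142, 0.001, -3.123]
ft_force: [-3.5, 3.5, 9.5]
opening: 0.143
```

Contact; back off a hair and slide in.

```bash
python3 -m inch '{"hand":[0,0,0,0,0,0,0,0],"delta_pos":[[-1,0,-0.04],[-1,0,0],[-0.8,0,0],[-0.7,0,0],[-0.5,0,0],[-0.5,0,0],[-0.5,0,0],[0,0,0]],"turn":[0,0,0,0,0,0,0,0]}'
python3 - <<'E'
from h import *
im,d=viewer.read_camera("side");crop(im,250,150,390,270,5,"pics/s12.png")
print(env.state()['ft_force'])
E
```

```text
t: 31.7
eef_pos: [524.7, 77.3, 100.5]
tcp_rot: [-3.142, -0.005, -3.123]
ft_force: [-10.9, 0.3, 14.7]
opening: 0.142
[-11.48599855   0.02789166  12.995205  ]
```

View pics/s12.png

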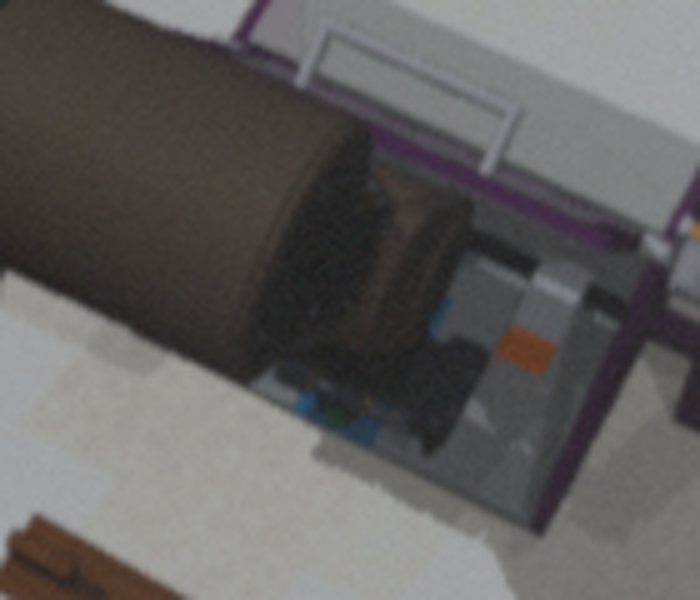

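```bash
python3 -m inch '{"hand":[0.4,0.4,0.4,0.4,0.4,0.4,0.4,0.4,0.4,0.4],"delta_pos":[[0,0,0],[0,0,-0.1],[0,0,0],[1.5,0,0],[3,0,0],[4,0,0],[3,0,0],[0,0,-2],[0,0,-3],[0,0,0]],"turn":[0,0,0,0,0,0,0,0,0,0]}'
python3 - <<'E'
from h import *
im,d=viewer.read_camera("side");crop(im,250,150,390,270,5,"pics/s13.png")
go(438,76,94,1.586)
E
```

```text
t: 32.75
eef_pos: [412.6, 75.3, 153.7]
tcp_rot: [-3.142, 0.005, -3.123]
ft_force: [-0.9, -0.1, -0.1]
opening: 0.4
at [412.3  75.3 152.4] yaw -3.123 turn 1.574 shift now-axes [-2.57  0.03  5.84] after-turn axes [0.04 2.57 5.84] j [ 0.02  0.44  2.19 -0.    0.5  -1.57]
```

View pics/s13.png

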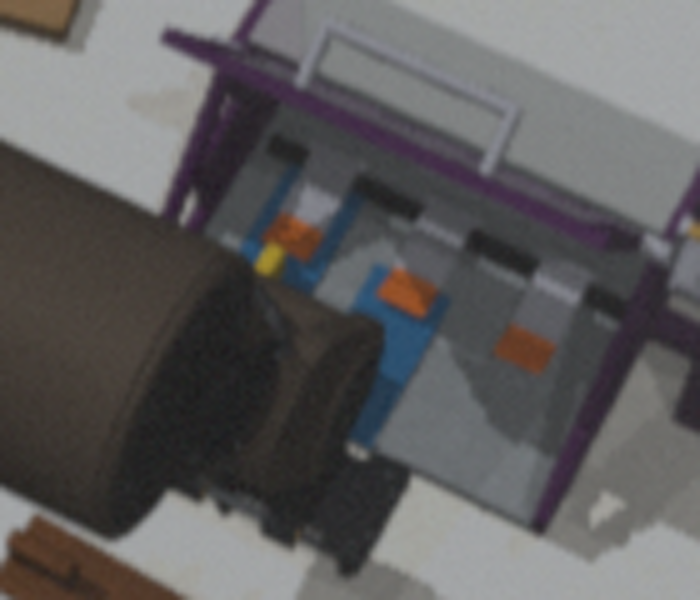

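```bash
python3 -m inch '{"hand":[0.6,0.6,0.8,1,1,1,1,1,1,1,1,1,1,1,1,1,1,1,1],"delta_pos":[[0,0,0],[0,0,0],[0,0,0],[0,0,0],[0,0,0],[0,0,0],[0,0,0],[0,0,0],[0,0,0],[0,0,0],[0,0,0],[0,1.3,0],[0,1.3,0],[0,0,0],[0,0,2],[0,0,2],[0,0,1.2],[0,0,0.6],[0,0,0]],"turn":[0.143,0.143,0.143,0.143,0.143,0.143,0.143,0.143,0.143,0.143,0.143,0,0,0,0,0,0,0,0]}'
python3 -c "
from h import *
go(451,76,93,1.586)"
```

```text
t: 34.7
eef_pos: [437.4, 75.6, 92.7]
tcp_rot: [-3.14, 0.0, 1.588]
ft_force: [-0.2, -1.9, -0.3]
opening: 0.998
at [437.4  75.6  92.7] yaw 1.588 turn 0.002 shift now-axes [ 0.01  1.36 -0.03] after-turn axes [ 0.02  1.36 -0.03] j [ 0.02  0.59  2.17 -0.    0.38  0.01]
```

```bash
python3 -m inch '{"hand":[1,1,1,1,1,1,1,1,1],"delta_pos":[[0,1,0],[0,0.7,0],[0,0.7,0],[0,0.7,0],[0,0.6,0],[0,0.5,0],[0,0.5,0],[0,0.3,0],[0,0,0]],"turn":[0,0,0,0,0,0,0,0,0]}'
```

```text
t: 35.6
eef_pos: [487.3, 76.5, 93.9]
tcp_rot: [-3.14, 0.0, 1.587]
ft_force: [-6.7, 0.4, 5.2]
opening: 1.003
```

```bash
python3 -m inch '{"hand":[1,1,1,1],"delta_pos":[[0,0.2,0],[0,0.1,0],[0,0.1,0],[0,0,0]],"turn":[0,0,0,0]}'
```

```text
t: 36.0
eef_pos: [490.8, 76.6, 93.9]
tcp_rot: [-3.139, 0.0, 1.587]
ft_force: [-9.0, -0.3, 7.7]
opening: 0.999
```

```bash
python3 -m inch '{"hand":[1,1,1,1],"delta_pos":[[0,0.2,0],[0,0.15,0],[0,0.1,0],[0,0,0]],"turn":[0,0,0,0]}'
```

```text
t: 36.4
eef_pos: [493.8, 76.6, 94.1]
tcp_rot: [-3.136, 0.0, 1.587]
ft_force: [-18.5, 0.0, 16.1]
opening: 1.001
```

```bash
python3 -m inch '{"hand":[1,1],"delta_pos":[[0,0.1,0],[0,0,0]],"turn":[0,0]}'
python3 -m inch '{"hand":[1,1,1,1,1,1],"delta_pos":[[0,-1,0],[0,-3,0],[0,-3,0],[0,-1,-4],[0,0,-4],[0,0,0]],"turn":[0,0,0,0,0,0]}'
python3 - <<'E'
from h import *
im,d=viewer.read_camera("side");crop(im,250,150,390,270,5,"pics/s14.png")
im,d=viewer.read_camera("top");cv2.imwrite("pics/t14.png",im)
sm((420,212,470,280),(0,8))
E
```

```text
t: 36.6
eef_pos: [493.9, 76.7, 94.1]
tcp_rot: [-3.134, 0.0, 1.587]
ft_force: [-23.6, -0.9, 20.7]
opening: 1.0
t: 37.2
eef_pos: [418.7, 75.4, 177.4]
tcp_rot: [3.134, 0.0, 1.587]
ft_force: [0.1, -0.0, 0.2]
opening: 1.004
plate [ 432.4 -319.7] yaw 0.254 handle from plate [ 398.  -328.6] seen [ 398.3 -326. ] grasp [ 384.6 -331.1] 630
```

View pics/s14.png

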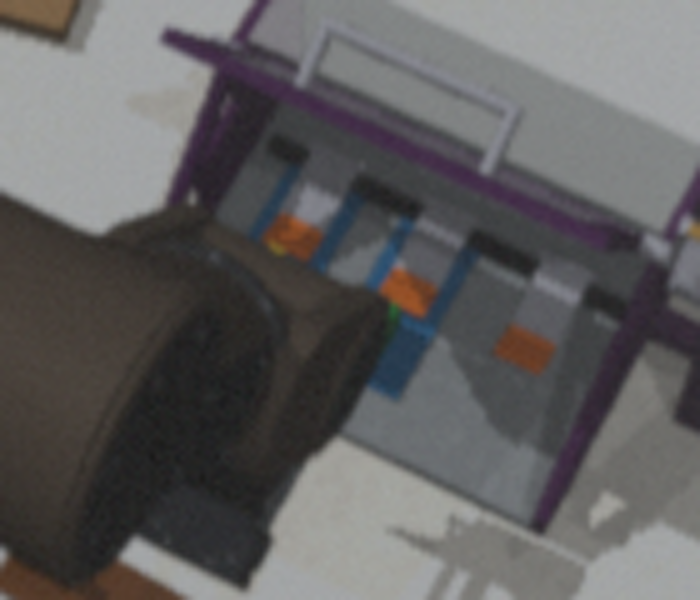

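View pics/t14.png

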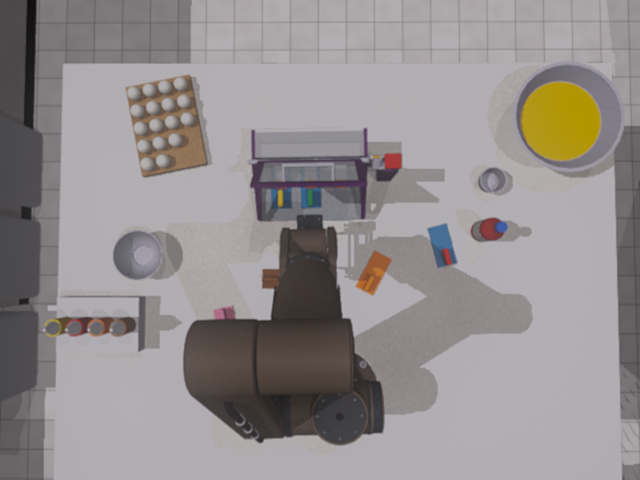

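Run:
```python
from h import *
im,d=viewer.read_camera("top");crop(im,410,190,530,280,6,"pics/bt.png")
h=cv2.cvtColor(im,cv2.COLOR_BGR2HSV);m=((h[...,0]>105)&(h[...,0]<130)&(h[...,1]>120));m[:,:485]=0;m[:,515:]=0;m[:210]=0;m[250:]=0
ys,xs=np.nonzero(m);print(len(xs),xs.mean(),ys.mean(),ray("top",(xs.mean(),ys.mean()),188))
P=cloud("top",d);k=(P[...,2]>15)&(P[...,2]<220);k[:,:465]=0;k[:,520:]=0;k[:205]=0;k[250:]=0
q=P[k];print(q.min(0),q.max(0),q[q[:,2]>150].mean(0))
im,d=viewer.read_camera("side")
P=cloud("side",d);k=(P[...,2]>15)&(P[...,2]<220)&(P[...,0]>430)&(P[...,0]<560)&(P[...,1]<-360)&(P[...,1]>-480)
q=P[k];print(q.min(0),q.max(0),q[q[:,2]>150].mean(0))
```

```text
87 501.02298850574715 226.55172413793105 [ 475.96441856 -436.35010843  188.        ]
[ 441.86194369 -468.98121094   15.27997845] [ 506.30772802 -403.23606644  195.34571571] [ 474.46362357 -435.0837794   182.27422489]
[ 441.77025374 -470.62843629   15.22733825] [ 505.71587182 -405.02490198  196.65436005] [ 473.39051701 -437.30583486  182.58171764]
```

View pics/bt.png

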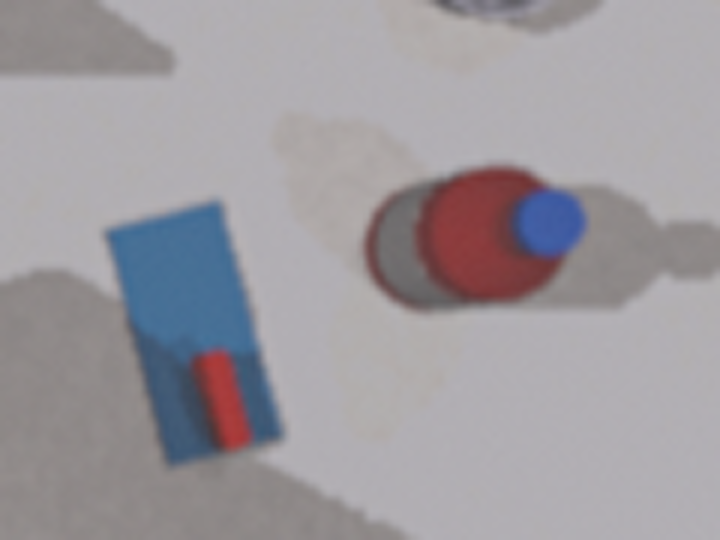

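```bash
python3 -m inch '{"hand":[0.6,0.6,0.6,0.6,0.6,0.6,0.6,0.6,0.6,0.6,0.6],"delta_pos":[[0,0,-2],[0,0,-2],[0,0,-2],[0,0,0],[0,0,0],[0,0,0],[0,0,0],[0,0,0],[0,0,0],[0,0,0],[0,0,0]],"turn":[0.134,0.134,0.134,0.134,0.134,0.134,0.134,0.134,0.134,0.13,0]}'
python3 -c "
from h import *
go(379.8,-332.3,230,0.252)"
```

```text
t: 38.55
eef_pos: [417.1, 75.3, 232.3]
tcp_rot: [-3.141, 0.002, 0.249]
ft_force: [-0.4, 0.4, 0.1]
opening: 0.602
at [417.1  75.3 232.3] yaw 0.249 turn -0.003 shift now-axes [-13.65  38.59   0.23] after-turn axes [-13.77  38.54   0.23] j [ 0.02  0.3   2.1  -0.    0.75  1.34]
```

```bash
python3 -m inch '{"hand":[0.6,0.6,0.6,0.6,0.6,0.6,0.6,0.6,0.6,0.6,0.6,0.6],"delta_pos":[[-1.4,3.9,0],[-1.4,3.9,0],[-1.4,3.9,0],[-1.4,3.9,0],[-1.4,3.9,0],[-1.4,3.9,0],[-1.4,3.9,0],[-1.3,3.8,0],[-1.3,3.7,0],[-1.2,3.7,0],[0,0,0],[0,0,0]],"turn":[0,0,0,0,0,0,0,0,0,0,0,0]}'
python3 - <<'E'
from h import *
im,d=viewer.read_camera("side");crop(im,360,250,520,370,5,"pics/s15.png")
go(379.8,-332.3,87,0.252)
E
```

```text
t: 39.75
eef_pos: [380.4, -331.6, 232.3]
tcp_rot: [-3.14, 0.001, 0.252]
ft_force: [0.5, 0.3, 0.3]
opening: 0.602
at [ 380.6 -330.8  232.5] yaw 0.253 turn 0.001 shift now-axes [-0.11  0.12 14.55] after-turn axes [-0.11  0.12 14.55] j [-0.85  0.4   1.92  0.    0.83  0.47]
```

View pics/s15.png

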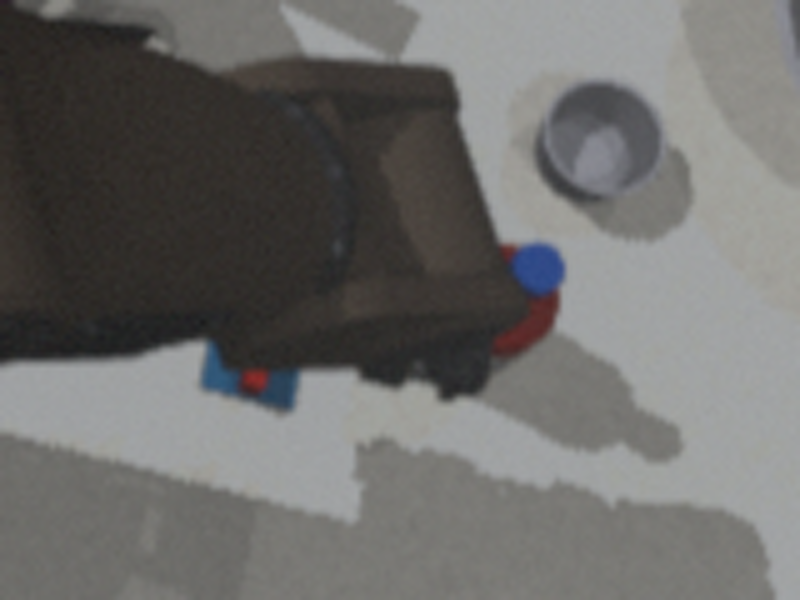

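```bash
python3 -m inch '{"hand":[0.6,0.6,0.6,0.6,0.6,0.6,0.6,0.6],"delta_pos":[[-0.05,0.05,2],[0,0,2.5],[0,0,2.5],[0,0,2.5],[0,0,2.5],[0,0,1.5],[0,0,0.9],[0,0,0]],"turn":[0,0,0,0,0,0,0,0]}'
python3 -m inch '{"hand":[0.3,0,0,0,0,0,0,0],"delta_pos":[[0,0,0],[0,0,0],[0,0,0],[0,0,0],[0,0,0],[0,0,0],[0,0,0],[0,0,0]],"turn":[0,0,0,0,0,0,0,0]}'
```

```text
t: 40.6
eef_pos: [380.5, -331.0, 88.6]
tcp_rot: [-3.14, 0.001, 0.253]
ft_force: [-0.5, -0.5, 0.6]
opening: 0.601
t: 41.4
eef_pos: [380.6, -332.2, 89.5]
tcp_rot: [3.141, -0.0, 0.251]
ft_force: [-0.8, -0.9, 3.6]
opening: 0.146
```

```bash
python3 -m inch '{"hand":[0,0,0,0,0,0,0,0,0,0],"delta_pos":[[0,0,-1],[0,0,-2],[0,0,-2],[0,0,-2],[0,-2,0],[0,-3,0],[0,0,0],[0,0,0],[0,0,0],[0,0,0]],"turn":[0,0,0,0,0,0,0.118,0.118,0,0]}'
python3 -c "
from h import *
go(403,-15,159,0.016);print(env.state()['opening'])"
```

```text
t: 42.4
eef_pos: [368.0, -283.5, 159.6]
tcp_rot: [3.142, 0.0, 0.018]
ft_force: [-0.3, -1.0, -0.6]
opening: 0.146
at [ 368.  -283.5  159.6] yaw 0.018 turn 0.002 shift now-axes [  3.98 -26.78   0.06] after-turn axes [  3.92 -26.79   0.06] j [-0.8   0.47  2.08 -0.    0.59  0.75]
0.14608385186350456
```

```bash
python3 -m inch '{"hand":[0,0,0,0,0,0,0,0,0,0],"delta_pos":[[1.5,-3,0],[1.5,-3,0],[0.9,-3.4,0],[0,-3.4,0],[0,-3.5,0],[0,-3.5,0],[0,-3.5,0],[0,-3.4,0],[0,0,0],[0,0,0]],"turn":[0,0,0,0,0,0,0,0,0,0]}'
python3 - <<'E'
from h import *
im,d=viewer.read_camera("top");crop(im,230,110,410,270,4.4,"pics/t16.png")
im,d=viewer.read_camera("side");crop(im,260,150,420,310,4.5,"pics/s16.png")
go(472,-14.2,159,0.016);print(env.state()['opening'])
E
```

```text
t: 43.4
eef_pos: [403.3, -15.7, 159.4]
tcp_rot: [3.141, -0.0, 0.019]
ft_force: [1.3, 0.9, -0.7]
opening: 0.148
at [403.4 -16.7 159.3] yaw 0.016 turn -0.0 shift now-axes [ 6.87 -0.14  0.03] after-turn axes [ 6.87 -0.14  0.03] j [-0.21  0.41  2.22 -0.    0.51  1.35]
0.14637904170917504
```

View pics/t16.png

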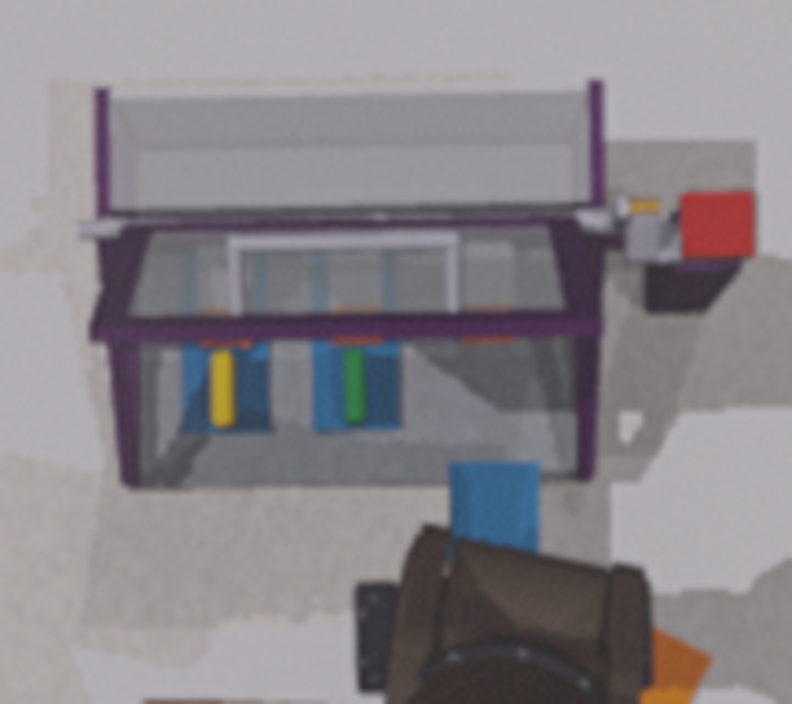

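View pics/s16.png

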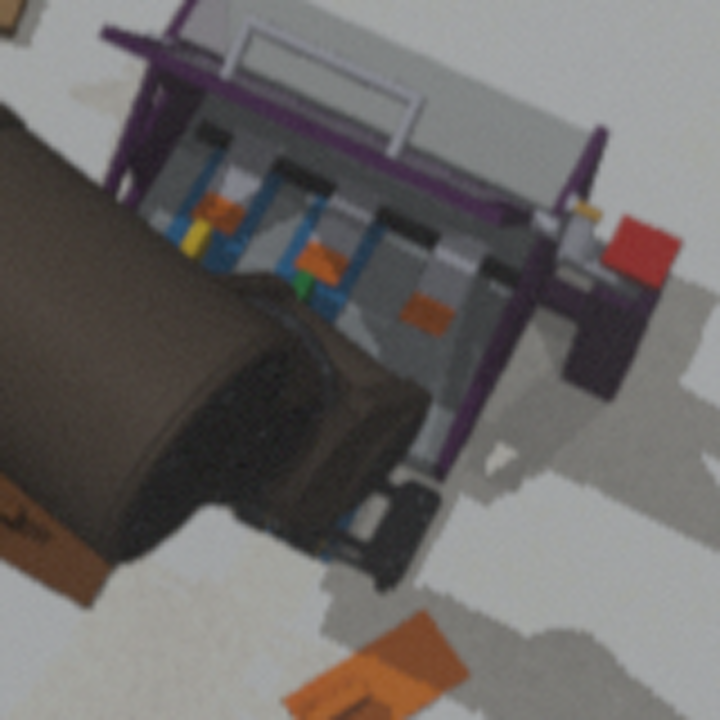

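```bash
python3 -m inch '{"hand":[0,0,0,0,0,0,0,0,0,0],"delta_pos":[[2.3,-0.1,0],[2.3,0,0],[2.3,0,0],[0,0,0],[0,0,1.5],[0,0,1.5],[0,0,1.5],[0,0,0.8],[0,0,0],[0,0,0]],"turn":[0,0,0,0,0,0,0,0,0,0]}'
python3 -m inch '{"hand":[0,0,0,0],"delta_pos":[[0,0,0.3],[0,0,0.1],[0,0,0],[0,0,0]],"turn":[0,0,0,0]}'
```

```text
t: 44.5
eef_pos: [472.1, -14.4, 106.6]
tcp_rot: [3.142, 0.0, 0.014]
ft_force: [0.3, 0.1, -0.5]
opening: 0.142
t: 44.9
eef_pos: [472.2, -14.0, 102.5]
tcp_rot: [3.141, -0.0, 0.015]
ft_force: [-0.7, -0.2, -0.7]
opening: 0.144
```

```bash
python3 -m inch '{"hand":[0,0,0],"delta_pos":[[0,0,0.1],[0,0,0.05],[0,0,0]],"turn":[0,0,0]}'
```

```text
t: 45.2
eef_pos: [472.1, -14.0, 101.2]
tcp_rot: [3.141, -0.001, 0.015]
ft_force: [-2.0, -0.7, 8.1]
opening: 0.148
```

```bash
python3 -m inch '{"hand":[0,0,0,0,0,0,0,0],"delta_pos":[[1,0,-0.04],[1,0,0],[0.8,0,0],[0.7,0,0],[0.5,0,0],[0.5,0,0],[0.5,0,0],[0,0,0]],"turn":[0,0,0,0,0,0,0,0]}'
python3 -m inch '{"hand":[0.4,0.4,0.4,0.4,0.4,0.4,0.4,0.4,0.4,0.4],"delta_pos":[[0,0,0],[0,0,-0.1],[0,0,0],[-1.5,0,0],[-3,0,0],[-4,0,0],[-3,0,0],[0,0,-2],[0,0,-3],[0,0,0]],"turn":[0,0,0,0,0,0,0,0,0,0]}'
python3 - <<'E'
from h import *
im,d=viewer.read_camera("side");crop(im,260,150,420,310,4.5,"pics/s17.png")
im,d=viewer.read_camera("top");crop(im,230,110,410,270,4.4,"pics/t17.png")
go(442,-14.5,93,1.586)
E
```

```text
t: 46.0
eef_pos: [521.0, -13.0, 101.3]
tcp_rot: [-3.141, 0.004, 0.015]
ft_force: [-8.4, 0.5, 9.2]
opening: 0.146
t: 47.0
eef_pos: [408.1, -15.1, 154.6]
tcp_rot: [3.14, -0.005, 0.015]
ft_force: [-0.3, -0.0, 0.0]
opening: 0.4
at [407.5 -15.  152.5] yaw 0.015 turn -1.571 shift now-axes [ 3.45 -0.    5.95] after-turn axes [-0.    3.45  5.95] j [-0.2   0.43  2.22 -0.    0.49  1.36]
```

View pics/s17.png

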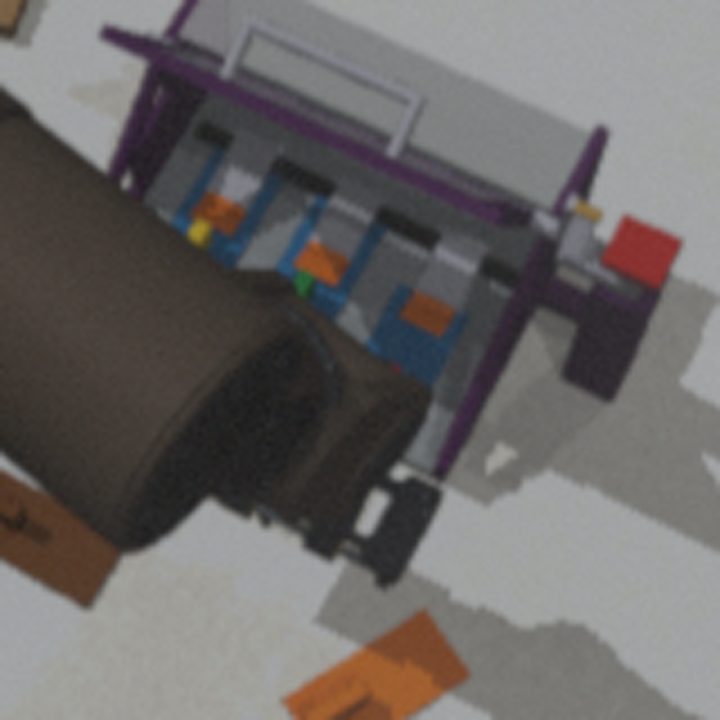

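View pics/t17.png

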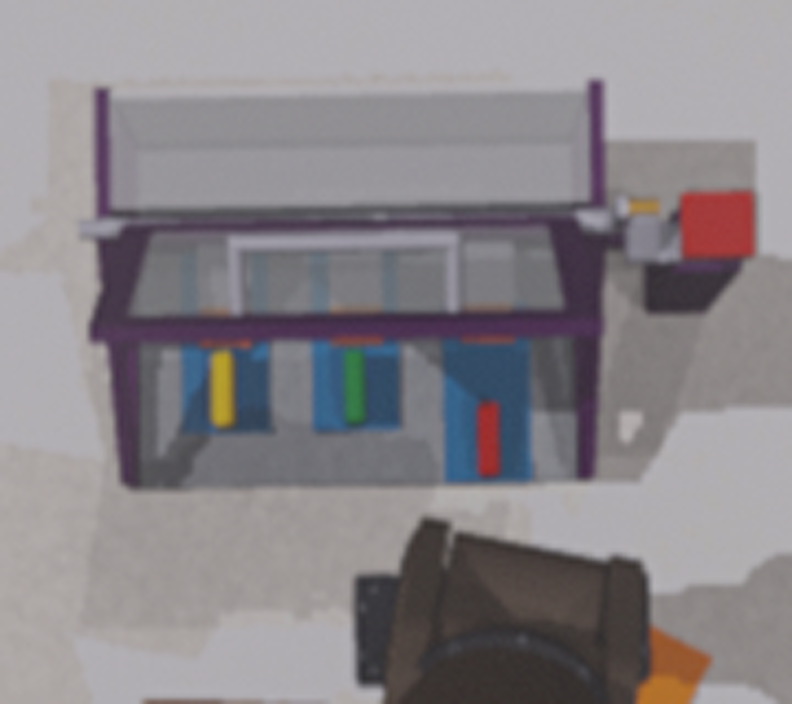

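```bash
python3 -m inch '{"hand":[0.6,0.6,0.8,1,1,1,1,1,1,1,1,1,1,1,1,1,1,1,1],"delta_pos":[[0,0,0],[0,0,0],[0,0,0],[0,0,0],[0,0,0],[0,0,0],[0,0,0],[0,0,0],[0,0,0],[0,0,0],[0,0,0],[0,1.6,0],[0,1.6,0],[0,0,0],[0,0,2],[0,0,2],[0,0,1.2],[0,0,0.6],[0,0,0]],"turn":[-0.143,-0.143,-0.143,-0.143,-0.143,-0.143,-0.143,-0.143,-0.143,-0.143,-0.143,0,0,0,0,0,0,0,0]}'
python3 -c "
from h import *
go(451,-14.4,93,1.586)"
```

```text
t: 49.0
eef_pos: [438.4, -14.3, 93.4]
tcp_rot: [-3.139, -0.0, 1.588]
ft_force: [-0.1, 0.4, -0.1]
opening: 1.001
at [438.4 -14.3  93.4] yaw 1.588 turn 0.002 shift now-axes [-0.03  1.26  0.04] after-turn axes [-0.03  1.26  0.04] j [-0.18  0.58  2.18 -0.    0.38 -0.2 ]
```

```bash
python3 -m inch '{"hand":[1,1,1,1,1,1,1,1,1],"delta_pos":[[0,1,0.05],[0,0.7,0],[0,0.7,0],[0,0.7,0],[0,0.6,0],[0,0.5,0],[0,0.5,0],[0,0.3,0],[0,0,0]],"turn":[0,0,0,0,0,0,0,0,0]}'
python3 -m inch '{"hand":[1,1,1,1],"delta_pos":[[0,0.2,0],[0,0.1,0],[0,0.1,0],[0,0,0]],"turn":[0,0,0,0]}'
```

```text
t: 49.9
eef_pos: [488.7, -13.3, 94.3]
tcp_rot: [-3.14, -0.0, 1.588]
ft_force: [-7.2, 0.4, 6.5]
opening: 0.998
t: 50.3
eef_pos: [492.2, -13.2, 94.3]
tcp_rot: [-3.139, -0.0, 1.588]
ft_force: [-9.8, 0.7, 9.1]
opening: 0.999
```

```bash
python3 -m inch '{"hand":[1,1,1,1],"delta_pos":[[0,0.15,0],[0,0.1,0],[0,0.1,0],[0,0,0]],"turn":[0,0,0,0]}'
```

```text
t: 50.7
eef_pos: [495.0, -13.2, 94.3]
tcp_rot: [-3.137, -0.0, 1.588]
ft_force: [-13.8, -1.1, 13.1]
opening: 1.003
```

```bash
python3 -m inch '{"hand":[1,1,1],"delta_pos":[[0,0.15,0],[0,0.1,0],[0,0,0]],"turn":[0,0,0]}'
python3 -m inch '{"hand":[1,1,1,1,1,1],"delta_pos":[[0,-1,0],[0,-3,0],[0,-3,0],[0,-1,-4],[0,0,-4],[0,0,0]],"turn":[0,0,0,0,0,0]}'
python3 - <<'E'
from h import *
im,d=viewer.read_camera("side");crop(im,260,150,420,310,4.5,"pics/s18.png")
im,d=viewer.read_camera("top");crop(im,230,110,410,270,4.4,"pics/t18.png")
h=cv2.cvtColor(im,cv2.COLOR_BGR2HSV);b=(h[...,0]>95)&(h[...,0]<118)&(h[...,1]>90)
# rear plate edges near rows 195-230
for nm,c0,c1 in(("yel",272,292),("grn",302,321),("red",331,352)):
    ys,xs=np.nonzero(b[190:228,c0:c1]);print(nm,ys.max()+190,xs.min()+c0,xs.max()+c0, ray("top",((xs.min()+xs.max())/2+c0,ys.max()+190.5),16))
E
```

```text
t: 51.0
eef_pos: [495.4, -13.1, 94.5]
tcp_rot: [-3.133, -0.001, 1.588]
ft_force: [-27.2, -3.6, 24.6]
opening: 0.996
t: 51.6
eef_pos: [420.6, -14.9, 177.7]
tcp_rot: [3.134, 0.002, 1.588]
ft_force: [0.3, -0.3, -0.9]
opening: 0.997
yel 207 272 290 [547.01598791 167.42998846  16.        ]
grn 207 302 320 [546.815024    76.69883456  16.        ]
red 206 331 349 [549.65348499 -10.92642292  16.        ]
```

View pics/s18.png

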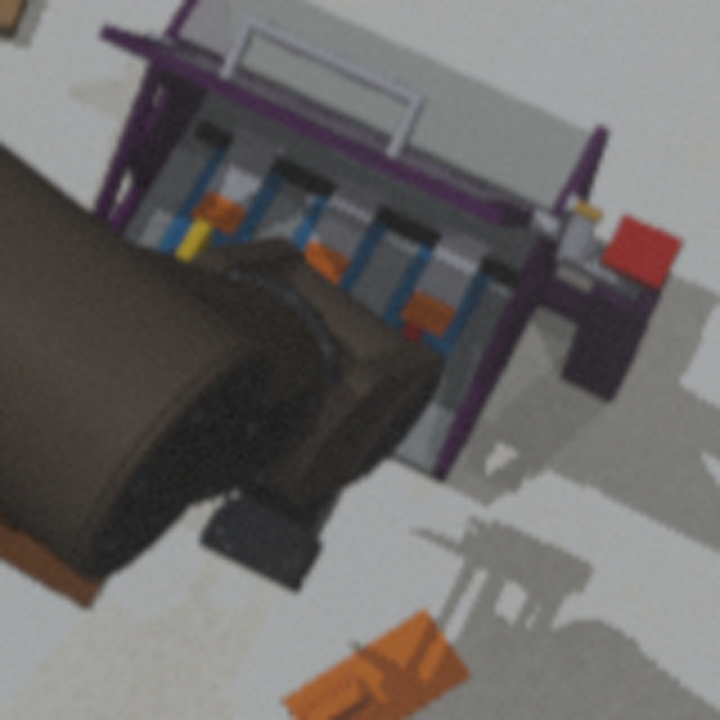

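View pics/t18.png

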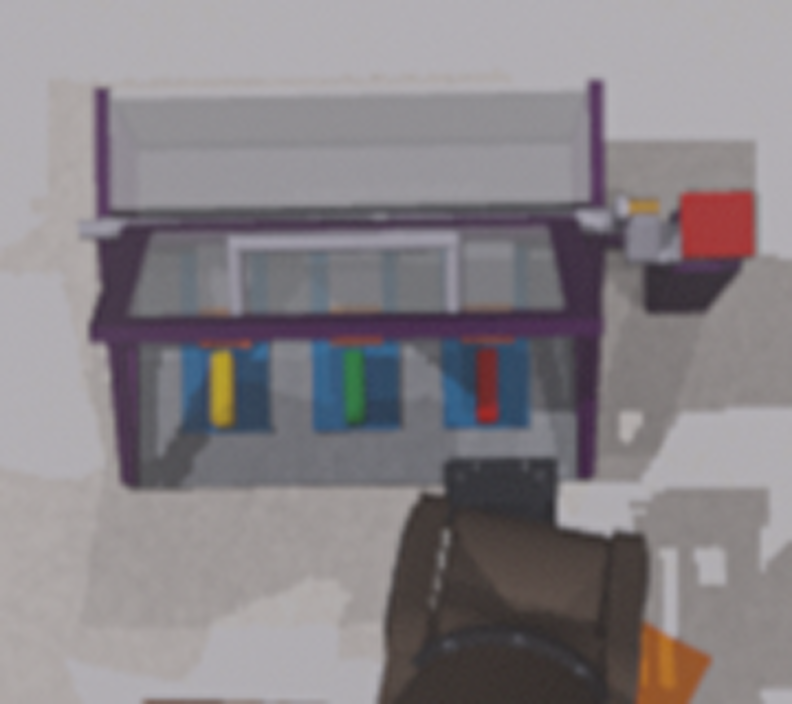

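```bash
python3 -m inch '{"hand":[0.5,0,0,0,0,0,0,0,0,0,0,0,0,0,0],"delta_pos":[[0,-0.5,-3.6],[0,0,-3.6],[-3.2,0,-3.6],[-3.2,0,-3.6],[-3.2,0,-3.6],[-3.2,0,0],[0,3.9,0],[0,3.9,0],[0,3.9,0],[0,3.9,0],[0,3.9,0],[0,3.8,0],[0,0,0],[0,0,0],[0,0,0]],"turn":[0,0,0,0,0,0,0,0,0,0,0,0,0,0,0]}'
python3 - <<'E'
from h import *
im,d=viewer.read_camera("side");crop(im,300,130,460,270,5,"pics/s19.png")
im,d=viewer.read_camera("top");crop(im,280,110,430,220,5,"pics/t19.png")
go(649,-143.5,307,1.588);print(env.state()['opening'])
E
```

```text
t: 53.2
eef_pos: [648.8, -138.8, 352.8]
tcp_rot: [-3.14, -0.0, 1.588]
ft_force: [0.8, -0.2, -0.4]
opening: 0.003
at [ 648.6 -138.9  353.8] yaw 1.587 turn -0.001 shift now-axes [-0.46  0.03  4.68] after-turn axes [-0.46  0.03  4.68] j [-0.31  0.5   1.38 -0.    1.27 -0.33]
0.0039982486897379346
```

View pics/s19.png

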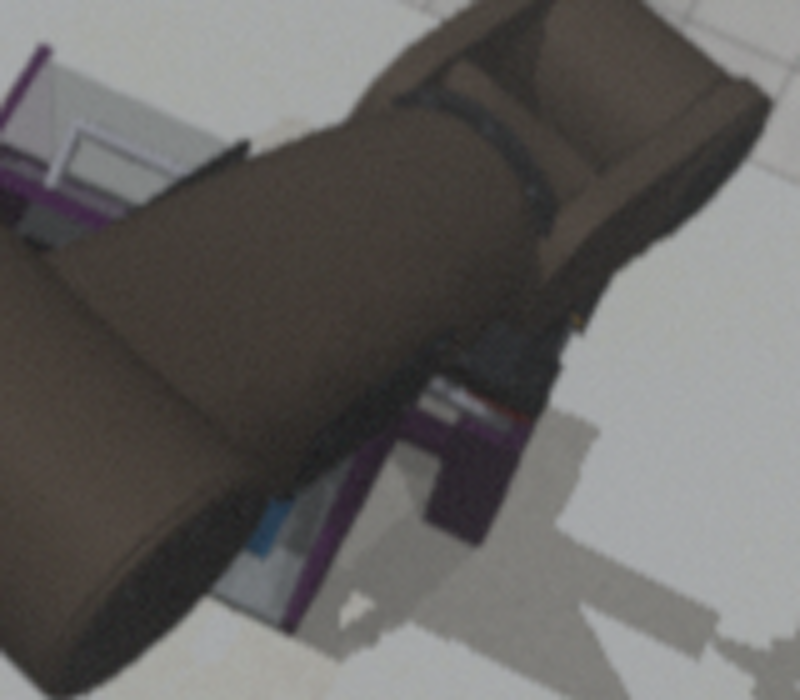

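View pics/t19.png

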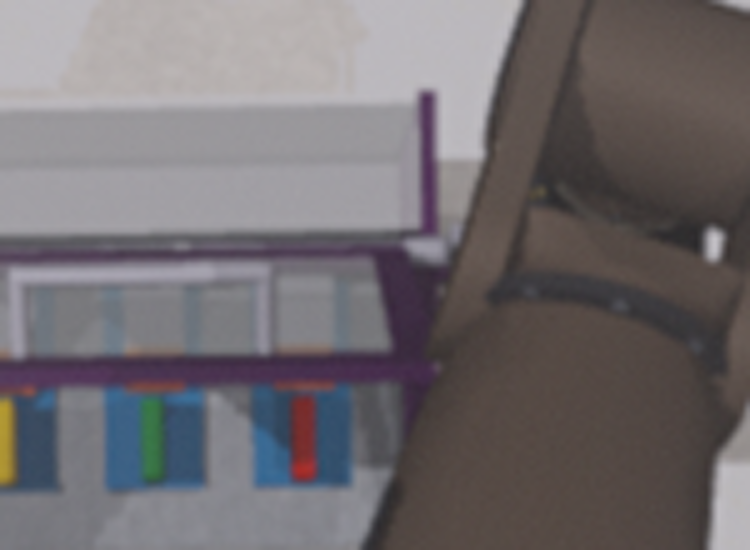

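```bash
python3 -m inch '{"hand":[0,0,0,0,0],"delta_pos":[[-0.45,0,1.5],[0,0,1.5],[0,0,1.5],[0,0,0],[0,0,0]],"turn":[0,0,0,0,0]}'
python3 -m inch '{"hand":[0,0,0,0,0,0,0,0],"delta_pos":[[0,0,0.6],[0,0,0.5],[0,0,0.5],[0,0,0.3],[0,0,0],[0,0,0],[0,0,0],[0,0,0]],"turn":[0,0,0,0,0,0,0,0]}'
```

```text
t: 53.8
eef_pos: [649.1, -143.5, 309.5]
tcp_rot: [3.141, 0.0, 1.588]
ft_force: [-0.0, -0.1, -0.7]
opening: 0.007
t: 54.6
eef_pos: [649.6, -143.4, 290.3]
tcp_rot: [3.14, 0.001, 1.588]
ft_force: [0.3, -0.4, 5.9]
opening: 0.006
```

```bash
python3 -m inch '{"hand":[0,0,0,0,0,0,0,0],"delta_pos":[[0,0,0.3],[0,0,0.2],[0,0,0.1],[0,0,0],[0,0,0],[0,0,0],[0,0,0],[0,0,0]],"turn":[0,0,0,0,0,0,0,0]}'
python3 - <<'E'
from h import *
im,d=viewer.read_camera("top");crop(im,230,110,410,270,4.4,"pics/t20.png")
E
```

```text
t: 55.4
eef_pos: [649.6, -143.6, 286.5]
tcp_rot: [3.138, 0.002, 1.588]
ft_force: [-5.3, -0.1, 20.6]
opening: 0.003
```

View pics/t20.png

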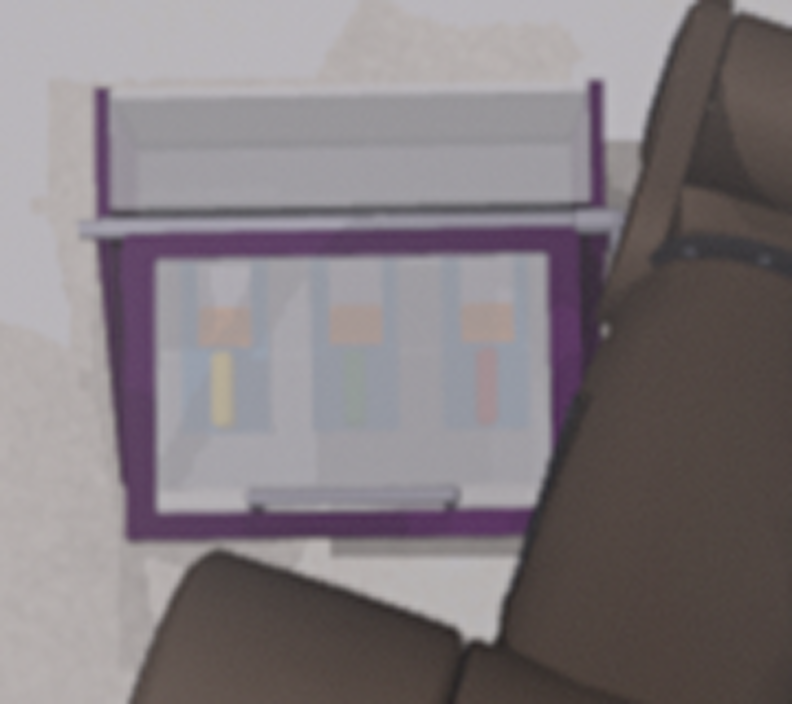

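```bash
python3 -m inch '{"hand":[0,0,0,0,0,0,0,0,0,0],"delta_pos":[[0,0,-1],[0,0,-2],[0,0,-2.5],[0,0,-2.5],[0,0,0],[0,-4,0],[0,-4,0],[0,-4,0],[0,-4,0],[0,-4,0]],"turn":[0,0,0,0,0,0,0,0,0,0]}'
python3 -m inch '{"hand":[0,0,0,0,0,0,0,0,0,0,0,0],"delta_pos":[[0,0,0],[0,0,0],[0,0,0],[0,0,0],[0,0,0],[0,0,0],[0,0,0],[0,0,0],[0,0,0],[0,0,0],[0,0,0],[0,0,0]],"turn":[0.143,0.143,0.143,0.143,0.143,0.143,0.143,0.143,0.143,0.143,0.142,0]}'
python3 - <<'E'
from h import *
im,d=viewer.read_camera("top");crop(im,230,110,410,270,4.4,"pics/t21.png")
im,d=viewer.read_camera("side");crop(im,260,130,420,290,4.5,"pics/s21.png")
go(572,77,300,0.016)
E
```

```text
t: 56.45
eef_pos: [447.5, -146.4, 362.7]
tcp_rot: [-3.14, -0.001, 1.588]
ft_force: [-1.0, -1.2, -0.4]
opening: 0.006
t: 57.65
eef_pos: [449.1, -146.6, 362.9]
tcp_rot: [-3.141, 0.001, 0.014]
ft_force: [0.7, 0.5, 0.7]
opening: 0.007
at [ 449.2 -146.6  363.2] yaw 0.02 turn 0.004 shift now-axes [ 12.72 -22.11   6.32] after-turn axes [ 12.63 -22.16   6.32] j [-0.46  0.2   1.82 -0.    1.13  1.1 ]
```

View pics/t21.png

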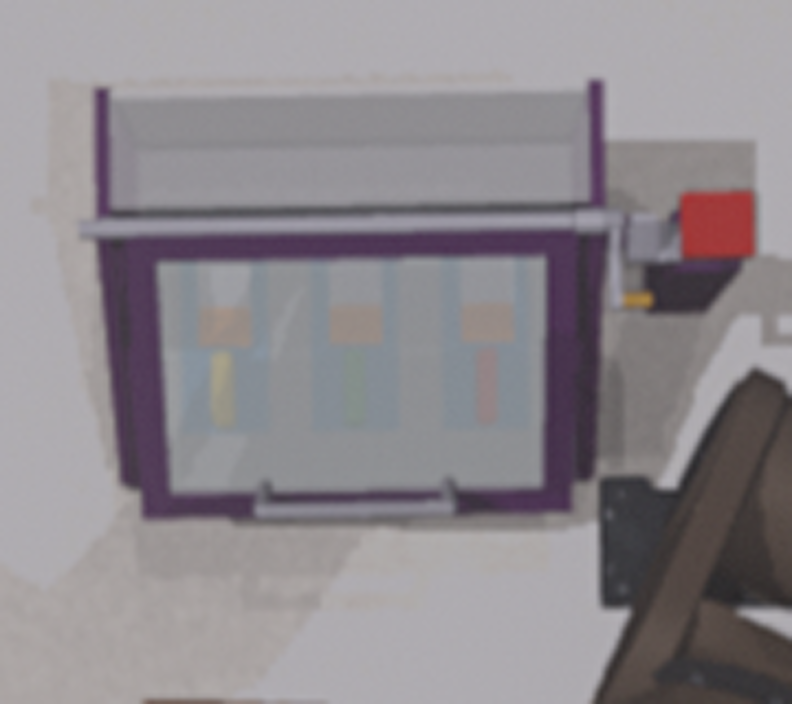

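View pics/s21.png

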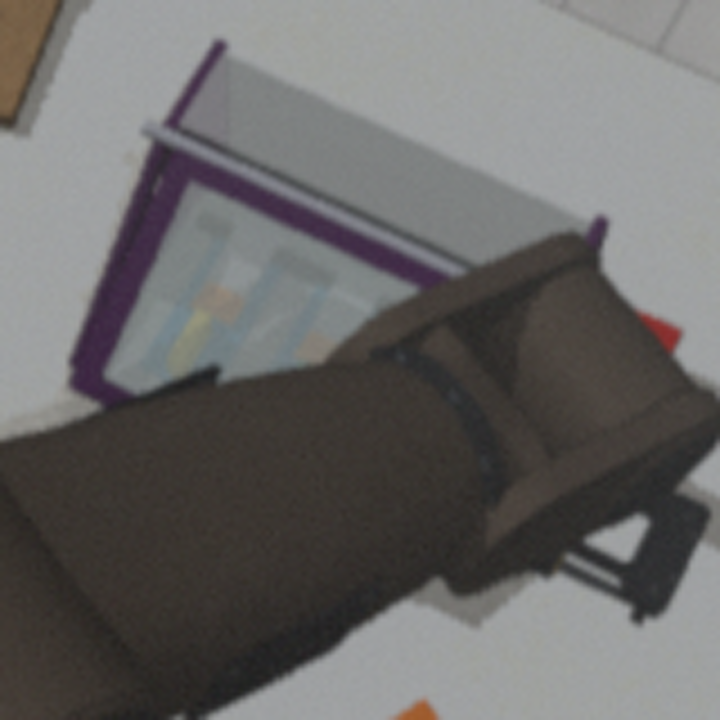

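```bash
python3 -m inch '{"hand":[0,0,0,0,0,0,0,0,0,0,0,0],"delta_pos":[[2.1,-3.7,0],[2.1,-3.7,0],[2.1,-3.7,0],[2.1,-3.7,0],[2.1,-3.7,0],[2.1,-3.7,0],[0,0,2],[0,0,2],[0,0,2],[0,0,0],[0,0,0],[0,0,0]],"turn":[0,0,0,0,0,0,0,0,0,0,0,0]}'
python3 -m inch '{"hand":[0,0,0,0,0,0,0,0,0],"delta_pos":[[0,0,0],[0,0,2],[0,0,2],[0,0,2],[0,0,2],[0,0,0],[0,0,0],[0,0,0],[0,0,0]],"turn":[0,0,0,0,0,0,0,0,0]}'
python3 - <<'E'
from h import *
go(572,77,168,0.016)
E
```

```text
t: 58.95
eef_pos: [572.2, 77.2, 304.7]
tcp_rot: [3.142, -0.001, 0.017]
ft_force: [-0.2, -1.5, -0.6]
opening: -0.001
t: 59.85
eef_pos: [572.2, 77.2, 224.9]
tcp_rot: [3.142, -0.002, 0.016]
ft_force: [-0.2, 0.6, 0.4]
opening: 0.007
at [572.2  77.2 224.9] yaw 0.016 turn -0.0 shift now-axes [-0.02  0.02  5.69] after-turn axes [-0.02  0.02  5.69] j [ 0.02  0.5   1.75 -0.    0.89  1.57]
```

```bash
python3 -m inch '{"hand":[0,0,0,0,0,0],"delta_pos":[[0,0,1],[0,0,1],[0,0,1],[0,0,0.7],[0,0,0.5],[0,0,0]],"turn":[0,0,0,0,0,0]}'
```

```text
t: 60.45
eef_pos: [572.0, 77.3, 183.3]
tcp_rot: [3.141, -0.002, 0.016]
ft_force: [-7.3, -0.2, 28.3]
opening: 0.003
```

```bash
python3 -m inch '{"hand":[0,0,0,0],"delta_pos":[[0,0,0.1],[0,0,0],[0,0,0],[0,0,0]],"turn":[0,0,0,0]}'
python3 -m inch '{"hand":[0,0,0,0,0,0,0,0,0,0,0,0],"delta_pos":[[0,0,-2],[0,0,-3],[0,0,-3],[0,0,-3],[0,0,-3],[-2,3.5,0],[-2,3.5,0],[-2,3.5,0],[-2,4,0],[-2,4,0],[-2,4,0],[0,0,0]],"turn":[0,0,0,0,0,0,0,0,0,0,0,0]}'
python3 - <<'E'
from h import *
im,d=viewer.read_camera("top");crop(im,230,110,410,270,4.4,"pics/t22.png");cv2.imwrite("pics/t22f.png",im)
P=cloud("top",d)
im,d=viewer.read_camera("side");crop(im,200,130,440,290,3.3,"pics/s22.png")
cv2.imwrite("pics/s22f.png",im)
E
```

```text
t: 60.85
eef_pos: [572.0, 77.3, 183.2]
tcp_rot: [3.141, -0.003, 0.016]
ft_force: [-10.0, -0.9, 34.0]
opening: 0.003
t: 62.05
eef_pos: [453.7, -153.0, 320.1]
tcp_rot: [3.141, 0.001, 0.011]
ft_force: [0.9, 0.3, -0.6]
opening: 0.004
```

View pics/t22.png

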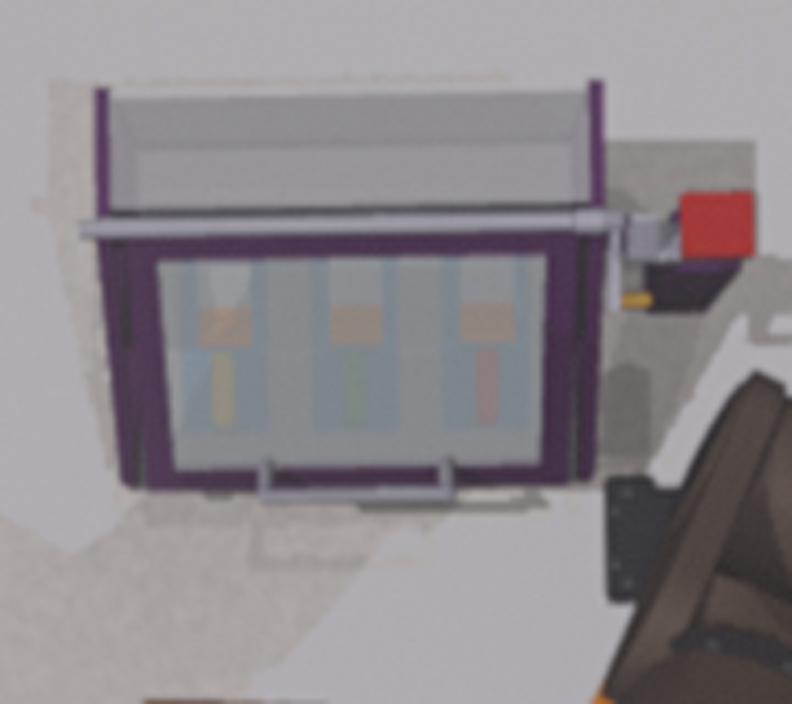

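View pics/s22f.png

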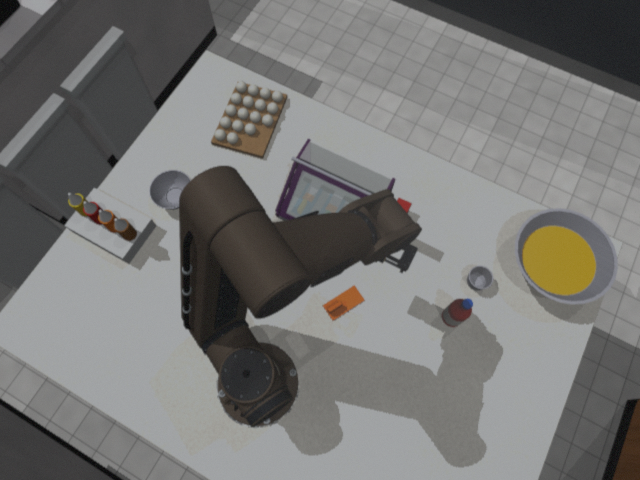

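```bash
sed -i 's#pics/hb.png#pics/hb2.png#' /tmp/b.py; python3 /tmp/b.py 2>/dev/null; python3 -c "
from h import *
s=env.state();print(s['t'],s['ft_force'])
a=viewer.read_camera('top')[0];crop(a,60,60,620,480,1.3,'pics/f.png')"
```

```text
win top (np.float64(-0.018074005108977817), np.float64(168.0153626052781), np.float64(1.0), np.float64(0.1051415244647576))
win bot (np.float64(-0.014515096256429954), np.float64(215.58125450230514), np.float64(0.9230769230769231), np.float64(0.13151046053083673))
bar top (np.float64(-0.0005223764264529915), np.float64(159.23577964041988), np.float64(1.0), np.float64(0.15813637150126697))
bar bot (np.float64(-0.0066051419677984596), np.float64(163.02946508998346), np.float64(1.0), np.float64(0.037103055367104315))
roof/back (np.float64(-0.017196580391916277), np.float64(131.05398284610797), np.float64(1.0), np.float64(0.07423289258150881))
handle (np.float64(0.0234361485412957), np.float64(224.46101204444693), np.float64(1.0), np.float64(0.1305400163912809))
62.45 [-0.02855929 -0.32937614 -0.18029196]
```

View pics/f.png

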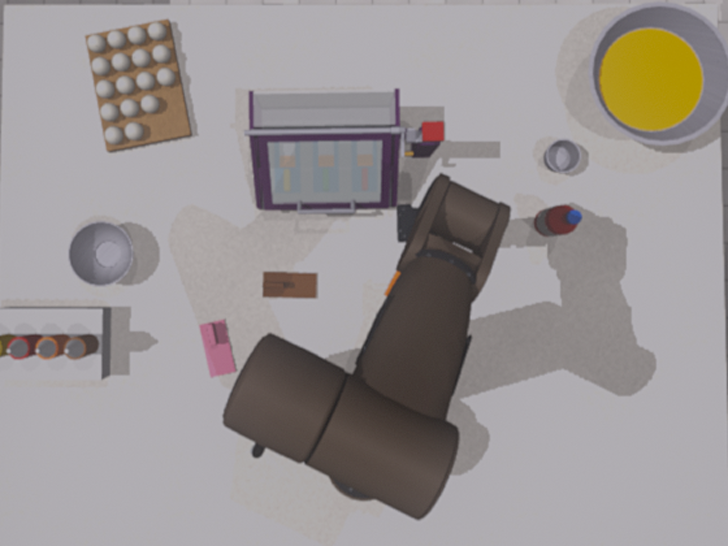

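The door's edges match the first pictures to within 0.05 px, so it is shut. All three smoothers are inside, and the gripper is touching nothing.

```bash
python3 -c "
from h import *
print(ticket.job_done())"
```

```text
the job is handed in; nothing more can be done
None
```

The job is done and handed in at about 62 s. The door was raised by its handle until it locked. All three smoothers were put away: yellow under clip 2, green under clip 1, red under clip 0. I slid each one in flat under its clip and then pushed it from behind to the stop rail. After that I pressed the red release, let the door sink and pushed it shut.

- **Smoothers:** each push ended in a clear rise to 20–27 N. The three stopping points are 1.5 mm apart, which fits the slight turn of the cupboard. The top picture shows the plates in line.
- **Door:** its window edges sit within 0.05 px of the first pictures, so it is fully shut. One handle-edge reading was 0.3 px off, but that fit was noisy both times.
- **Other objects:** the bottle, bowl, cup and look-alikes look unmoved in the last pictures. The wrist force reads about zero.
- **Mishaps:** no knocked smoother or slackened grip showed. The green smoother was gripped about 4 mm off its measured spot, with no effect on where it ended up.

The highest force I read was about 34 N, at the fingertips when pushing the door shut. I read forces only at the end of each move, so brief peaks in between would not show. The position of the clips was judged from pictures only.

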